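# Lay up a footstool top for gluing

## Task

Get this bench ready for gluing a footstool top. Stand the tipped tins back upright in line on the white paper strip, beside the tin that still stands there, and butt all the loose slats flush: lying flat side by side in the dark wooden corner, the first one tight against the long side strip, each next one tight against its neighbour with no gap left, and all their ends up against the end stop. Do not disturb the standing tin, the glue bottle, the jar or the brush, and leave everything released and at rest.

Things in the scene. Friction and masses are not known exactly. Their poses are not given: they have to be found in the camera images.
- jig: fixed corner of two dark wooden strips, 18 mm wide and high, on the bench (z = 0). Origin: where their inner faces meet, at bench height. The long side strip runs along +x to 172 mm, its inner face is y = 0; the end stop (robot's side) runs along -y to -185 mm, its inner face is x = 0. Slats lie with their length along x, centres at x = 70 mm, y = -22, -66, -110 mm (first, second, third).
- lane: strip of white paper stuck to the bench, 85 mm (its x) x 360 mm (its y), with no thickness to the touch. Origin at its centre, at bench height. The lane runs along its y axis; tins stand with centres on the line x = 0, within 165 mm of the centre along y. Tipped tins lie at about y = -128, -42 and 42 mm.
- slat1: loose hardwood slat, plain block 140 (its x) x 44 (its y) x 22 mm (its z), about 0.11 kg, lying flat on the bench; origin at its centre (11 mm above the bench). All slats are alike; either face may be up and either end may point to the end stop. May be absent (None).
- slat2: loose hardwood slat, plain block 140 (its x) x 44 (its y) x 22 mm (its z), about 0.11 kg, lying flat on the bench; origin at its centre (11 mm above the bench). All slats are alike; either face may be up and either end may point to the end stop. May be absent (None).
- slat3: loose hardwood slat, plain block 140 (its x) x 44 (its y) x 22 mm (its z), about 0.11 kg, lying flat on the bench; origin at its centre (11 mm above the bench). All slats are alike; either face may be up and either end may point to the end stop. May be absent (None).
- tin1: closed metal tin tipped on its side, beside or across the paper strip: square body 42 x 42 x 110 mm, 0.3 kg, with a black round cap 26 mm wide, 16 mm high on top; origin at the centre of the square body (55 mm from its flat bottom), z axis along the tin towards the cap (at the start level, cap to the left or right of the strip). May be absent (None).
- tin2: closed metal tin tipped on its side, beside or across the paper strip: square body 42 x 42 x 110 mm, 0.3 kg, with a black round cap 26 mm wide, 16 mm high on top; origin at the centre of the square body (55 mm from its flat bottom), z axis along the tin towards the cap (at the start level, cap to the left or right of the strip). May be absent (None).
- tin3: closed metal tin tipped on its side, beside or across the paper strip: square body 42 x 42 x 110 mm, 0.3 kg, with a black round cap 26 mm wide, 16 mm high on top; origin at the centre of the square body (55 mm from its flat bottom), z axis along the tin towards the cap (at the start level, cap to the left or right of the strip). May be absent (None).
- tin_up: the tin that still stands in the lane, upright at about y = 130 mm of the strip, same size and axes as the tipped ones (body 42 x 42 x 110 mm plus cap 16 mm; origin at the centre of the body, 55 mm above the bench). Leave it alone.
- glue: bystander: orange glue bottle, 60 mm wide, 140 mm high, standing outside the corner, on the far side of the long side strip from the slats; origin at the centre of its underside.
- jar: bystander: closed glass jar, 70 mm wide, 80 mm high; origin at the centre of its underside.
- brush: bystander: paint brush 190 mm long lying flat near the far edge of the work; origin at the centre of its underside.
Mind the look-alikes: they are no part of the job. What is shaped like the slat2 but blue is not meant.

How it is judged (in metres and radians):
At the end, for the whole second after the job is handed in: Slats flat in the corner: ends within 3 mm of the end stop, first within 2.5 mm of the side strip, gaps at most 2.5 mm, square to 0.025 rad. Tins upright to 0.1 rad, centres within 25 mm of the strip's centre line and 165 mm of its middle; standing tin upright; all at rest (x of slat1 in the frame of jig between 0.067 and 0.073 m and angle between the x axis of each of slat1, slat2, slat3 and the x axis of jig, either way round below 0.025 rad and height (world z) of each of slat1, slat2, slat3 below 0.0135 m and angle between each of slat1, slat2, slat3's own z axis and vertical below 0.05 rad and linear speed of each of slat1, slat2, slat3, tin1, tin2, tin3 below 0.01 m/s and (y of slat1 in the frame of jig between -0.0245 and -0.0195 m or y of slat1 in the frame of jig between -0.0715 and -0.0635 m or y of slat1 in the frame of jig between -0.118 and -0.1075 m) and x of slat2 in the frame of jig between 0.067 and 0.073 m and (y of slat2 in the frame of jig between -0.0245 and -0.0195 m or y of slat2 in the frame of jig between -0.0715 and -0.0635 m or y of slat2 in the frame of jig between -0.118 and -0.1075 m) and x of slat3 in the frame of jig between 0.067 and 0.073 m and (y of slat3 in the frame of jig between -0.0245 and -0.0195 m or y of slat3 in the frame of jig between -0.0715 and -0.0635 m or y of slat3 in the frame of jig between -0.118 and -0.1075 m) and (y of slat1 in the frame of jig between -0.0245 and -0.0195 m or y of slat2 in the frame of jig between -0.0245 and -0.0195 m or y of slat3 in the frame of jig between -0.0245 and -0.0195 m) and (y of slat1 in the frame of jig between -0.0715 and -0.0635 m or y of slat2 in the frame of jig between -0.0715 and -0.0635 m or y of slat3 in the frame of jig between -0.0715 and -0.0635 m) and (horizontal distance between slat1 and slat2 below 0.0465 m or horizontal distance between slat1 and slat2 above 0.08 m) and (horizontal distance between slat1 and slat3 below 0.0465 m or horizontal distance between slat1 and slat3 above 0.08 m) and (horizontal distance between slat2 and slat3 below 0.0465 m or horizontal distance between slat2 and slat3 above 0.08 m) and angle between each of tin1, tin2, tin3, tin_up's own z axis and vertical below 0.1 rad and height (world z) of tin1 between 0.05 and 0.06 m and x of tin1 in the frame of lane between -0.025 and 0.025 m and y of tin1 in the frame of lane between -0.165 and 0.165 m and height (world z) of tin2 between 0.05 and 0.06 m and x of tin2 in the frame of lane between -0.025 and 0.025 m and y of tin2 in the frame of lane between -0.165 and 0.165 m and height (world z) of tin3 between 0.05 and 0.06 m and x of tin3 in the frame of lane between -0.025 and 0.025 m and y of tin3 in the frame of lane between -0.165 and 0.165 m); the robot touches nothing.
It fails at once if the standing tin is knocked over or shifted by more than 30 mm (angle between tin_up's own z axis and vertical above 0.4 rad or distance of tin_up from where it was at the start of the episode above 0.03 m).
It fails at once if the glue is disturbed (distance of glue from where it was at the start of the episode above 0.03 m).
It fails at once if the jar is disturbed (distance of jar from where it was at the start of the episode above 0.03 m).
It fails at once if the brush is disturbed (distance of brush from where it was at the start of the episode above 0.03 m).
Of slat1, slat2, slat3 only 2 to 3 are there at a start; the rules pass over those that are not, and their reading is None.
Of tin1, tin2, tin3 only 2 to 3 are there at a start; the rules pass over those that are not, and their reading is None.
At some moment in a run one of slat1, slat2, slat3 may be knocked a few centimetres aside while the robot is not near it.
It also fails if it takes over 210 s, if anything falls off the work surface, if the arm or the gripper's body presses on something with over 40 N, if the wrist force passes 120 N, or if a joint passes its speed limit or range.

## Robot

A 6-joint arm with a two-finger parallel gripper is mounted at the origin on the work surface. World frame = base frame: x ahead of the robot, y to its left, z up, the work surface at z = 0. Lengths are in m, angles in degrees, forces in N, time in s.
With the tool pointing down it reaches from about 0.35 to 0.875 m from the base axis. Payload 4.2 kg.
Tool frame: the origin (TCP) lies midway between the tips of the shut fingers; the grasp point (between the pads) lies 19 mm behind it; z points along the fingers, y is the line along which they close (so a half turn about z gives the same grasp; the last joint's range is limited). The gripper opens to 87 mm and grips with 3 to 60 N. Pads are 19 mm wide; open, the fingers measure 117 mm over their backs; the gripper's body (75 mm by 190 mm) begins 51 mm behind the grasp point.
Start: joints at [79.618, 22.042, 0.453, 0, -68.411, -14.817], TCP at [0.266, 0.566, 0.223] pointing down, gripper open.
Joint ranges: [-179.83, 179.83], [-69.29, 118.12], [-61.27, 80.66], [-181.25, 117.63], [-171.15, -9.14], [-177.46, 177.46]. Speed limits (degrees/s): [159.86, 159.86, 180, 180, 180, 180].

## Interface

Orientations are given as a 3x3 rotation matrix whose columns are the frame's x, y, z axes.
In Python, from station import * gives the robot as it stands. The module is installed in compiled form; this text tells all that it offers.
- The arm moves only by the tool servo_tool, never from a script. Its argument "deltas" is a list of rows, each an object of numbers: "tx", "ty", "tz": the shift along the tool's x, y, z in mm; "ax", "ay", "az": the turn, a rotation vector about the tool's x, y, z in rad; "claw": the finger opening in mm, from 0 to 87. In form: [{"tx": .., "ty": .., "tz": .., "ax": .., "ay": .., "az": .., "claw": ..}, ...]. A call has 1 to 12 rows; each row is the pose to reach, as a shift and turn from the pose commanded when the call began, along the tool's axes at that moment; what a row does not reach only later rows make up. A row lasts 1/12 s, in which the tool goes at most 41.7 mm and 7.16 degrees, less where a joint would pass 70% of its speed; a pose out of reach is approached as far as the arm can. A call with a gripper value outside its range is refused whole. The fingers move at their own pace and stop on an object; the grip force is fixed at half the most. Time passes only in rows, so rows that repeat a pose let the fingers close. It gives the time, the measured TCP pose, the force, the opening and the grip force at its end, in the units of the state.
- sense(): the state, without advancing time (a new reading comes with each control period).
- capture(name): name is "side" or "top" or "wrist"; returns the picture (384x512x3 uint8, blue, green, red); there is no depth.
- calibration(name): a dict with "fx", "fy", "cx", "cy" (pixels), "cam_to_world" (4x4, takes a point from camera to world coordinates); the wrist camera has in their place "hand_eye" (4x4, takes a point from camera to tool coordinates, whose origin is the TCP and whose axes are the flange's). Camera axes: x right, y down, z forward; pixel columns grow to the right and rows downward; lengths in m; the calibration is good to about 2 mm. A picture is of the moment at which its call begins: read the wrist's pose just before it. calibration takes no time and is no camera call.
- finish_job(): hands the job in; it is judged then, once.
Trained networks look in the newest picture that a camera, given by its name, has taken for a name from the list of things; names that differ only in an ending like _2 or _b are one class to them, and where a whole thing is asked for, a point or a joint stands for the part that bears it (a point fixed in the world has none). Each returns a list of dicts, best first, with "confidence" (0 to 1); they miss things now and then, are a little off and sometimes report something else, mostly with a low value. They report only what shows in the picture. A call takes as long as a camera call. They do not tell look-alikes from the thing itself.
- recognise(label, camera): "xyz" ([x, y, z] in m, in the coordinates of the camera as it stood for that picture, good to about 4 mm: the middle of the surface that is visible of it).
- trace(label, camera): "mask" (384x512 bool, what is visible of it).
The state is a dict: "time_s": time; "joints": joint angles; "joint_velocities": joint speeds; "effort": joint torques, N m; "tcp_pos": TCP position; "ee_rot": TCP orientation; "wrist_force": force on the tool from outside, world axes, zero at the start; "moment": the same for the moment, N m; "gripper_width": opening from 0.0 (shut) to 1.0 (fully open); "gripper_force": force on a finger pad.
Only numpy, scipy, OpenCV 4.12 (cv2) and the standard library are available. Lean on these libraries where they do the work, as an engineer would, in place of code of your own. Each camera call takes 0.05 s, during which the arm holds its last target. There are 200 camera calls.

## Working session

There is one attempt and no reset: what is moved stays moved. The work goes in short steps, Python scripts to look and compute and a tool call to move; the robot and the scene stay as the last step left them, time stands still between calls to the robot, and variables do not carry over. Pictures are saved under pics/ and viewed, at most 14 in all, crops included, and the job is handed in when it is done.

Besides the shell and the picture viewer there is one more tool, called after "Emit:" in YAML: its name, and indented under it one key for each argument. servo_tool: Moves the arm, as the interface text tells. Its arguments: {"type":"object","properties":{"deltas":{"type":"array","items":{"type":"object","properties":{"tx":{"type":"number"},"ty":{"type":"number"},"tz":{"type":"number"},"ax":{"type":"number"},"ay":{"type":"number"},"az":{"type":"number"},"claw":{"type":"number"}}}}},"required":["deltas"]}

```bash
mkdir -p pics
cat > h.py <<'E'
from station import *
import numpy as np, cv2
def T(cam):
    c=calibration(cam)
    if 'cam_to_world' in c: return c,np.array(c['cam_to_world'])
    s=sense(); M=np.eye(4); M[:3,:3]=s['ee_rot']; M[:3,3]=s['tcp_pos']
    return c,M@np.array(c['hand_eye'])
def ray(cam,u,v,M=None,c=None):
    if M is None: c,M=T(cam)
    d=M[:3,:3]@np.array([(u-c['cx'])/c['fx'],(v-c['cy'])/c['fy'],1.]); return M[:3,3],d
def atz(cam,u,v,z):
    o,d=ray(cam,u,v); return o+d*(z-o[2])/d[2]
def tri(a,b):
    (o1,d1),(o2,d2)=a,b
    A=np.stack([d1,-d2],1); t=np.linalg.lstsq(A,o2-o1,rcond=None)[0]
    p,q=o1+d1*t[0],o2+d2*t[1]; return (p+q)/2,np.linalg.norm(p-q)
def proj(cam,p):
    c,M=T(cam); q=np.linalg.inv(M)@np.append(p,1); return c['fx']*q[0]/q[2]+c['cx'],c['fy']*q[1]/q[2]+c['cy']
E
python3 - <<'E'
from h import *
np.set_printoptions(precision=3,suppress=True)
for cam in ['top','side']:
    im=capture(cam); cv2.imwrite(f'pics/{cam}0.png',cv2.resize(im,(800,600)))
    c,M=T(cam); print(cam,c['fx'],c['cx'],c['cy']); print(M)
    for l in ['slat1','tin1','tin_up','jig','lane','glue','jar','brush']:
        for r in recognise(l,cam):
            if r['confidence']>.2:
                x=np.array(r['xyz']); print(l,round(r['confidence'],2),(M@np.append(x,1))[:3], (c['fx']*x[0]/x[2]+c['cx'],c['fy']*x[1]/x[2]+c['cy']))
print(sense())
E
```

```text
top 377.6407899595879 254.85912069798542 183.45594722699275
[[-0.017 -0.985  0.173  0.321]
 [-0.999  0.022  0.028  0.024]
 [-0.031 -0.172 -0.985  1.363]
 [ 0.     0.     0.     1.   ]]
slat1 0.97 [0.744 0.278 0.023] (np.float64(195.7388597778698), np.float64(134.75596973845916))
slat1 0.95 [0.338 0.244 0.022] (np.float64(204.0507147990832), np.float64(245.65293376617433))
slat1 0.87 [ 0.763 -0.366  0.016] (np.float64(369.97497518264856), np.float64(126.16939163596874))
slat1 0.74 [0.536 0.028 0.021] (np.float64(264.34185334719155), np.float64(188.98985865570836))
slat1 0.68 [0.63  0.026 0.025] (np.float64(264.27948176043463), np.float64(163.3206140788922))
slat1 0.57 [0.431 0.025 0.022] (np.float64(265.7471805220369), np.float64(217.9818156846067))
tin1 0.95 [ 0.511 -0.172  0.039] (np.float64(321.3429762257126), np.float64(193.95937444529295))
tin1 0.69 [ 0.596 -0.259  0.042] (np.float64(344.87421499229185), np.float64(169.59446791782256))
tin1 0.66 [ 0.435 -0.255  0.044] (np.float64(346.5681795551891), np.float64(214.88999787518915))
tin1 0.58 [0.631 0.024 0.016] (np.float64(264.743
[... 2171 characters left out ...]
(np.float64(302.487588908395), np.float64(158.38121262820684))
brush 0.58 [ 0.755 -0.042  0.018] (np.float64(327.2654162508839), np.float64(189.1783539165346))
{'time_s': 0.9, 'joints': array([ 79.62 ,  22.042,   0.453,  -0.002, -68.412, -14.817]), 'joint_velocities': array([-0.052,  0.036, -0.047, -0.084, -0.005, -0.072]), 'effort': array([ -0.001, -39.045,  18.763,   4.224,   0.016,  -0.   ]), 'tcp_pos': array([0.266, 0.566, 0.223]), 'ee_rot': array([[ 0.905, -0.426, -0.   ],
       [-0.426, -0.905, -0.   ],
       [-0.   ,  0.   , -1.   ]]), 'wrist_force': array([-0.806, -0.186,  0.23 ]), 'moment': array([-0.023,  0.001,  0.03 ]), 'gripper_force': 0.0, 'gripper_width': 0.9985210065021957}
```

View pics/top0.png

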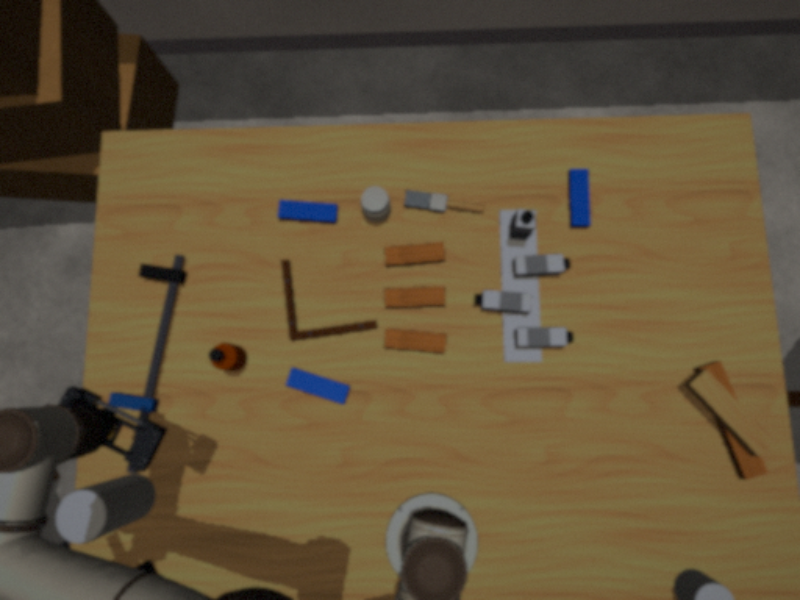

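View pics/side0.png

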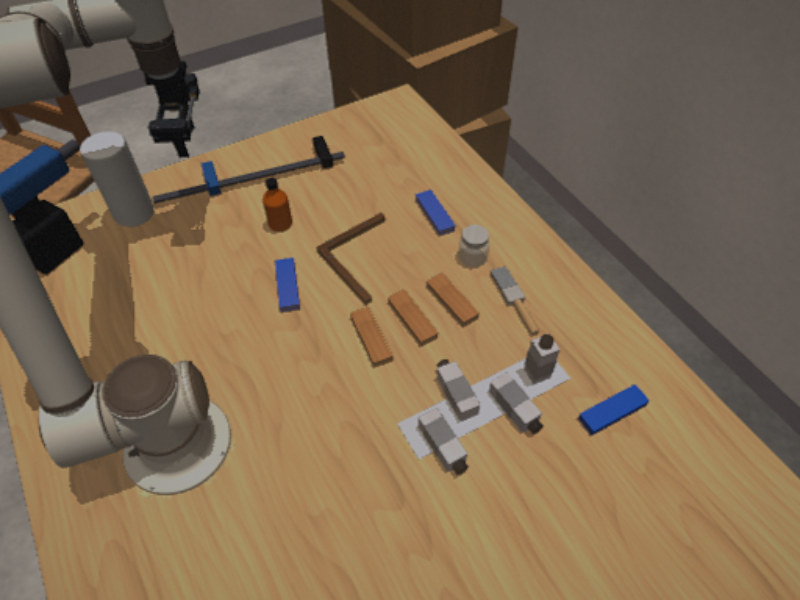

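Top view, 800x600 pixels. Candidates for "slat":
- Brown blocks at (415,254), (415,297) and (415,340). These are the real ones.
- Blue look-alikes at (308,211), (318,386) and (580,198). Not meant.
- The wooden object at (725,420), which is not part of the job.

The jig corner is at about (297,335). Tipped tins are at (540,265), (505,301) and (543,338), and the standing tin is at (523,222). I'll move the wrist over the slats and jig for a close check.

Emit:
servo_tool:
  deltas:
    - {"tz": -40}
    - {"tx": 364, "ty": 304, "tz": -180, "az": -0.44}
    - {"tx": 364, "ty": 304, "tz": -180, "az": -0.44}
    - {"tx": 364, "ty": 304, "tz": -180, "az": -0.44}
    - {"tx": 364, "ty": 304, "tz": -180, "az": -0.44}
    - {"tx": 364, "ty": 304, "tz": -180, "az": -0.44}
    - {"tx": 364, "ty": 304, "tz": -180, "az": -0.44}
    - {"tx": 364, "ty": 304, "tz": -180, "az": -0.44}
    - {"tx": 364, "ty": 304, "tz": -180, "az": -0.44}
    - {"tx": 364, "ty": 304, "tz": -180, "az": -0.44}
    - {"tx": 364, "ty": 304, "tz": -180, "az": -0.44}
    - {"tx": 364, "ty": 304, "tz": -180, "az": -0.44}

```text
schema error: expected keys tx, ty, tz, ax, ay, az, claw
```

Emit:
servo_tool:
  deltas:
    - {"tx": 0}
    - {"tx": 0}
    - {"tx": 0}
    - {"tx": 0}

```text
schema error: expected keys tx, ty, tz, ax, ay, az, claw
```

Run:
```python
from h import *
np.set_printoptions(precision=4,suppress=True)
s=sense(); print(s['tcp_pos'],s['joints'],s['time_s']); print(s['ee_rot'])
im=capture('wrist'); cv2.imwrite('pics/w1.png',im); print(calibration('wrist'))
```

```text
[0.266  0.5655 0.2226] [ 79.6198  22.0415   0.4533  -0.0017 -68.4122 -14.817 ] 0.9
[[ 0.9048 -0.4257 -0.    ]
 [-0.4257 -0.9048 -0.    ]
 [-0.      0.     -1.    ]]
{'fx': 293.134049449574, 'fy': 293.134049449574, 'cx': 253.7934934274929, 'cy': 190.10745755553677, 'hand_eye': array([[-0.0005, -0.9561, -0.293 ,  0.0827],
       [ 1.    , -0.0009,  0.0012, -0.0005],
       [-0.0014, -0.293 ,  0.9561, -0.1626],
       [ 0.    ,  0.    ,  0.    ,  1.    ]])}
```

View pics/w1.png

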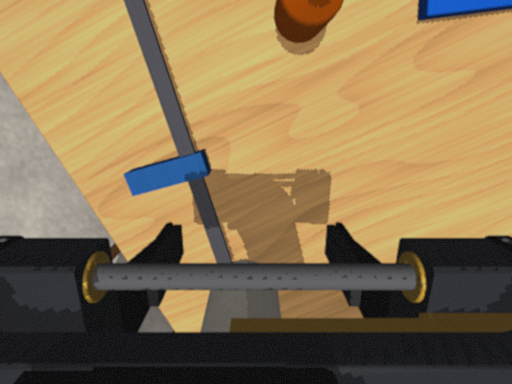

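The picture shows the clamp (not part of the job), the foot of the glue bottle at (305,20) and the edge of a blue block. The moves need every key in each row, so I'll resend them.

Emit:
servo_tool:
  deltas:
    - {"tx": 0, "ty": 0, "tz": -40, "ax": 0, "ay": 0, "az": 0, "claw": 87}
    - {"tx": 300, "ty": 304, "tz": -180, "ax": 0, "ay": 0, "az": -0.44, "claw": 87}
    - {"tx": 300, "ty": 304, "tz": -180, "ax": 0, "ay": 0, "az": -0.44, "claw": 87}
    - {"tx": 300, "ty": 304, "tz": -180, "ax": 0, "ay": 0, "az": -0.44, "claw": 87}
    - {"tx": 300, "ty": 304, "tz": -180, "ax": 0, "ay": 0, "az": -0.44, "claw": 87}
    - {"tx": 300, "ty": 304, "tz": -180, "ax": 0, "ay": 0, "az": -0.44, "claw": 87}
    - {"tx": 300, "ty": 304, "tz": -180, "ax": 0, "ay": 0, "az": -0.44, "claw": 87}
    - {"tx": 300, "ty": 304, "tz": -180, "ax": 0, "ay": 0, "az": -0.44, "claw": 87}
    - {"tx": 300, "ty": 304, "tz": -180, "ax": 0, "ay": 0, "az": -0.44, "claw": 87}
    - {"tx": 300, "ty": 304, "tz": -180, "ax": 0, "ay": 0, "az": -0.44, "claw": 87}
    - {"tx": 300, "ty": 304, "tz": -180, "ax": 0, "ay": 0, "az": -0.44, "claw": 87}
    - {"tx": 300, "ty": 304, "tz": -180, "ax": 0, "ay": 0, "az": -0.44, "claw": 87}

```text
time_s: 1.95
tcp_pos: [0.4083, 0.1602, 0.4043]
ee_rot: [[1.0, -0.0, 0.002], [-0.0, -1.0, 0.001], [0.002, -0.001, -1.0]]
wrist_force: [0.8, 0.4, -1.2]
gripper_width: 0.999
gripper_force: 0.0
```

Emit:
servo_tool:
  deltas:
    - {"tx": 0, "ty": 0, "tz": 0, "ax": 0, "ay": 0, "az": 0, "claw": 87}
    - {"tx": 0, "ty": 0, "tz": 0, "ax": 0, "ay": 0, "az": 0, "claw": 87}
    - {"tx": 0, "ty": 0, "tz": 0, "ax": 0, "ay": 0, "az": 0, "claw": 87}

```text
time_s: 2.2
tcp_pos: [0.4078, 0.1627, 0.4022]
ee_rot: [[1.0, -0.0, -0.001], [-0.0, -1.0, 0.0], [-0.001, -0.0, -1.0]]
wrist_force: [-0.4, 0.1, -0.8]
gripper_width: 0.997
gripper_force: 0.0
```

```bash
cat >> h.py <<'E'
# camera model at the moment, for saving along with pictures
def snap(cam,name):
    c,M=T(cam); im=capture(cam); cv2.imwrite(f'pics/{name}.png',im); np.savez(f'pics/{name}.npz',M=M,k=[c['fx'],c['fy'],c['cx'],c['cy']]); return im
def load(name):
    d=np.load(f'pics/{name}.npz'); k=d['k']; return cv2.imread(f'pics/{name}.png'),d['M'],dict(fx=k[0],fy=k[1],cx=k[2],cy=k[3])
def rect(im,M,c,z,x0,x1,y0,y1,mm=1.0):
    """ortho-rectified view on plane z: row 0 = x1 (far), col 0 = y1 (left)"""
    H,W=int((x1-x0)*1000/mm),int((y1-y0)*1000/mm)
    R,C=np.mgrid[0:H,0:W]; P=np.stack([x1-R*mm/1e3,y1-C*mm/1e3,np.full(R.shape,z)],-1)-M[:3,3]
    q=P@M[:3,:3]; return cv2.remap(im,(c['fx']*q[...,0]/q[...,2]+c['cx']).astype('f4'),(c['fy']*q[...,1]/q[...,2]+c['cy']).astype('f4'),cv2.INTER_LINEAR)
E
python3 - <<'E'
from h import *
np.set_printoptions(precision=4,suppress=True)
s=sense(); print(s['tcp_pos'],s['joints'],s['time_s']); print(s['ee_rot'])
snap('wrist','w2')
E
```

```text
[0.4078 0.1627 0.4022] [ 43.0665  -1.2488  -3.5041  -0.0322 -87.7618  46.9167] 2.2
[[ 1.     -0.0003 -0.0006]
 [-0.0003 -1.      0.0002]
 [-0.0006 -0.0002 -1.    ]]
```

View pics/w2.png

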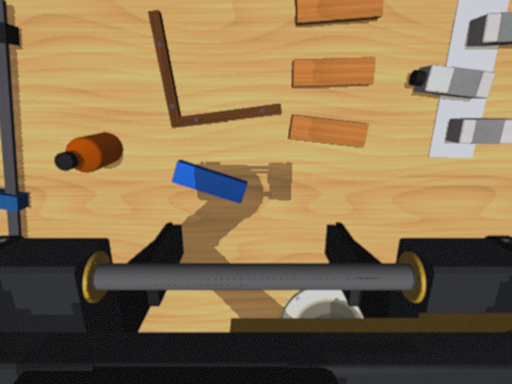

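The close view confirms three brown slats at (338,8), (333,72) and (328,131). The blue block at (210,181) sits outside the jig, whose corner is at (177,122). I'll take a second wrist view for heights.

Emit:
servo_tool:
  deltas:
    - {"tx": 60, "ty": 210, "tz": 0, "ax": 0, "ay": 0, "az": 0, "claw": 87}
    - {"tx": 60, "ty": 210, "tz": 0, "ax": 0, "ay": 0, "az": 0, "claw": 87}
    - {"tx": 60, "ty": 210, "tz": 0, "ax": 0, "ay": 0, "az": 0, "claw": 87}
    - {"tx": 60, "ty": 210, "tz": 0, "ax": 0, "ay": 0, "az": 0, "claw": 87}
    - {"tx": 60, "ty": 210, "tz": 0, "ax": 0, "ay": 0, "az": 0, "claw": 87}
    - {"tx": 60, "ty": 210, "tz": 0, "ax": 0, "ay": 0, "az": 0, "claw": 87}
    - {"tx": 60, "ty": 210, "tz": 0, "ax": 0, "ay": 0, "az": 0, "claw": 87}
    - {"tx": 60, "ty": 210, "tz": 0, "ax": 0, "ay": 0, "az": 0, "claw": 87}

```text
time_s: 2.92
tcp_pos: [0.4683, -0.0466, 0.4016]
ee_rot: [[1.0, 0.0, -0.002], [0.0, -1.0, 0.0], [-0.002, -0.0, -1.0]]
wrist_force: [-0.6, 0.9, -0.4]
gripper_width: 0.999
gripper_force: 0.0
```

Run:
```python
from h import *
np.set_printoptions(precision=4,suppress=True)
s=sense(); print(s['tcp_pos'],s['time_s'])
snap('wrist','w3')
out=[]
for n in ['w2','w3']:
    im,M,c=load(n)
    out.append(rect(im,M,c,0.0,0.36,0.76,-0.36,0.36,1.0))
v=np.vstack(out); cv2.imwrite('pics/r23.png',cv2.resize(v,(540,600)))
# brown pixel blobs
for n in ['w2','w3']:
    im,M,c=load(n); r=rect(im,M,c,0.022,0.36,0.76,-0.4,0.36,1.0)
    b,g,rr=[r[...,i].astype(int) for i in range(3)]
    m=((rr>90)&(b<55)&(rr-g>45)).astype('u1'); m=cv2.morphologyEx(m,cv2.MORPH_OPEN,np.ones((7,7)))
    for k in cv2.findContours(m,cv2.RETR_EXTERNAL,cv2.CHAIN_APPROX_NONE)[0]:
        if cv2.contourArea(k)>2000:
            (u,w),sz,a=cv2.minAreaRect(k); print(n,'slat',0.76-w/1e3,0.36-u/1e3,sz,a)
for n,x,y in [('w2',60,130),('w2',330,72),('w3',175,120)]: print(load(n)[0][y,x])
```

```text
[ 0.4683 -0.0466  0.4016] 2.9167
[112 178 205]
[ 59 115 179]
[ 87 144 191]
```

View pics/r23.png

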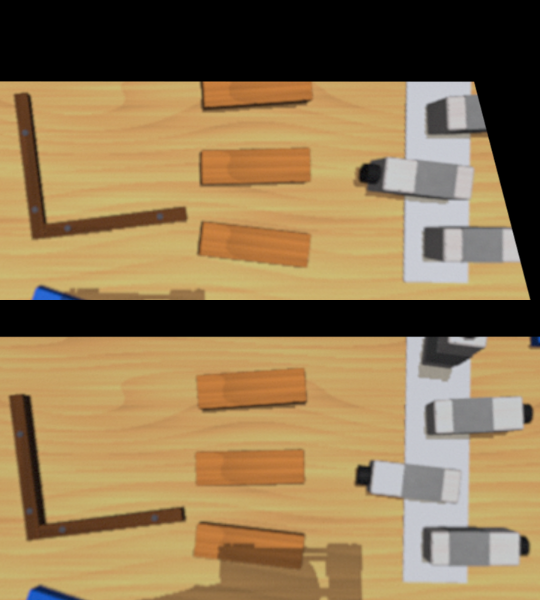

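View pics/w3.png

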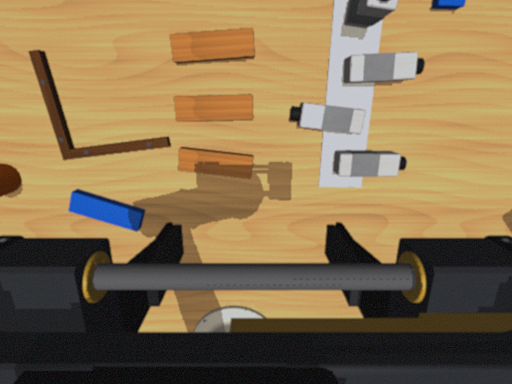

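Slats, jig, lane and tins are all visible. In w3 the tins are at (383,67) with the cap right, (333,117) with the cap left, and (368,163) with the cap right. Next I'll compute numeric poses.

```bash
cat > seg.py <<'E'
from h import *
def blobs(m,x1,y1,amin,mm=1.0):
    o=[]
    for k in cv2.findContours(m,cv2.RETR_EXTERNAL,cv2.CHAIN_APPROX_NONE)[0]:
        if cv2.contourArea(k)>amin:
            (u,w),(a,b),t=cv2.minAreaRect(k)
            if a<b: t+=90; a,b=b,a
            o.append((round(x1-w*mm/1e3,4),round(y1-u*mm/1e3,4),round(a*mm,1),round(b*mm,1),round(-t,1)))  # long axis angle from world -y.. ccw seen from above
    return o
def masks(im):
    f=im.astype(float)+1; b,g,r=f[...,0],f[...,1],f[...,2]; v=f.max(-1)
    k=np.ones((5,5),'u1')
    op=lambda m:cv2.morphologyEx(m.astype('u1'),cv2.MORPH_OPEN,k)
    sl=op((g/r<.74)&(v>85)&(r>b)); ji=op((g/r<.8)&(v<100)&(v>45)&(r>b*1.25))
    ti=op((f.min(-1)/v>.8)&(v>100)); cap=op((v<45))
    return sl,ji,ti,cap
def slats(im,M,c,z=0.022,box=(0.36,0.76,-0.2,0.36)):
    return blobs(masks(rect(im,M,c,z,*box))[0],box[1],box[3],2500)
E
python3 - <<'E'
from seg import *
for n in ['w2','w3']:
    im,M,c=load(n)
    for z in (0.0,0.022): print(n,z,slats(im,M,c,z))
    r=rect(im,M,c,0.018,0.36,0.70,0.08,0.36)
    print('jig',blobs(masks(r)[1],.70,.36,1000))
    r=rect(im,M,c,0.042,0.36,0.70,-0.40,-0.06)
    f=r.astype(int); g=((f.max(-1)-f.min(-1)<25)&(f.max(-1)>100)&(f.max(-1)<160)).astype('u1')
    g=cv2.morphologyEx(g,cv2.MORPH_OPEN,np.ones((7,7))); print('tin grey',blobs(g,.70,-.06,300))
    print('cap',blobs(masks(r)[3],.70,-.06,100))
    r=rect(im,M,c,0.0,0.36,0.70,-0.40,-0.06); f=r.astype(int)
    for row in (330,300,250,200): pass
print([tuple(load('w3')[0][y,x]) for x,y in [(353,67),(380,67),(400,67),(342,100),(350,163),(420,67)]])
E
```

```text
w2 0.0 [(0.435, 0.0207, 146.5, 46.4, -6.6), (0.5384, 0.0198, 146.4, 46.6, -178.6), (0.6345, 0.017, 148.0, 33.0, -180.0)]
w2 0.022 [(0.4371, 0.0263, 141.2, 44.6, -6.5), (0.5365, 0.0254, 140.1, 44.7, -178.7), (0.629, 0.023, 142.0, 32.0, -180.0)]
jig [(0.5393, 0.3017, 185.9, 41.6, -82.8)]
tin grey [(0.4395, -0.2495, 49.0, 43.0, -180.0), (0.519, -0.1923, 49.5, 41.7, -6.3), (0.602, -0.2403, 41.0, 22.0, -87.3)]
cap [(0.5255, -0.1115, 23.0, 23.0, -90.0), (0.531, -0.2295, 339.0, 338.0, -180.0)]
w3 0.0 [(0.4331, 0.0277, 145.9, 49.1, -6.6), (0.4595, 0.2424, 169.1, 34.0, -179.6), (0.5365, 0.0272, 145.0, 45.9, -178.8), (0.6417, 0.0246, 145.7, 48.3, -176.6)]
w3 0.022 [(0.4375, 0.0247, 140.0, 47.1, -6.8), (0.537, 0.0243, 139.3, 44.4, -179.0), (0.6383, 0.0221, 140.6, 46.1, -176.3)]
jig [(0.4658, 0.208, 116.4, 15.4, -172.7), (0.5399, 0.3002, 185.2, 44.9, -82.7)]
tin grey [(0.438, -0.249, 48.0, 40.0, -180.0), (0.5184, -0.1918, 49.0, 43.1, -5.2), (0.5995, -0.2535, 49.0, 49.0, -90.0), (0.6565, -0.206, 36.0, 15.0, -180.0)]
cap [(0.528, -0.1195, 20.0, 15.0, -90.0), (0.605, -0.3215, 18.0, 7.0, -90.0)]
[(np.uint8(200), np.uint8(201), np.uint8(198)), (np.uint8(129), np.uint8(129), np.uint8(128)), (np.uint8(195), np.uint8(197), np.uint8(198)), (np.uint8(207), np.uint8(201), np.uint8(199)), (np.uint8(190), np.uint8(189), np.uint8(194)), (np.uint8(27), np.uint8(32), np.uint8(29))]
```

Run:
```python
from seg import *
a=np.deg2rad(7.25); R=np.array([[np.cos(a),-np.sin(a)],[np.sin(a),np.cos(a)]])
o=np.array([0.415,0.30])
for n in ['w2','w3']:
    im,M,c=load(n)
    def line(axis):
        # sample perpendicular profiles; returns outer edge positions in guess frame
        out=[]
        for s in np.linspace(.03,.14,23):
            t=np.arange(-.05,.05,.0005)
            q=np.stack([np.full(t.shape,s),t],1) if axis=='side' else np.stack([t,np.full(t.shape,-s)],1)
            P=np.c_[q@R.T+o,np.full(len(t),.018)]-M[:3,3]; q=P@M[:3,:3]
            u=(c['fx']*q[:,0]/q[:,2]+c['cx']).astype('f4')[None]; v=(c['fy']*q[:,1]/q[:,2]+c['cy']).astype('f4')[None]
            p=cv2.remap(im,u,v,cv2.INTER_LINEAR)[0].max(-1).astype(float); p=cv2.GaussianBlur(p[:,None],(1,5),1)[:,0]
            g=np.gradient(p); i=np.argmax(g) if axis=='side' else np.argmin(g)
            out.append((s,t[i]))
        out=np.array(out); k=np.abs(out[:,1]-np.median(out[:,1]))<.005; f=np.polyfit(out[k,0],out[k,1],1); return f,k.sum(),np.std(out[k,1]-np.polyval(f,out[k,0]))
    fs,fe=line('side'),line('end'); print(n,fs,fe)
    ang1=7.25+np.degrees(np.arctan(fs[0][0])); ang2=7.25-np.degrees(np.arctan(fe[0][0]))
    # corner inner in guess frame
    y0=fs[0][1]-.018; x0=fe[0][1]+.018
    for _ in range(5): yy=fs[0][0]*x0+fs[0][1]-.018; xx=fe[0][0]*(-yy)+fe[0][1]+.018; x0,y0=xx,yy
    print('corner',R@[x0,y0]+o,ang1,ang2)
    # lane edges at z=0
    for x in (.40,.46,.56,.64):
        t=np.arange(-.40,-.08,.001); P=np.c_[np.full(t.shape,x),t,np.zeros(len(t))]-M[:3,3]; q=P@M[:3,:3]
        u=(c['fx']*q[:,0]/q[:,2]+c['cx']).astype('f4')[None]; v=(c['fy']*q[:,1]/q[:,2]+c['cy']).astype('f4')[None]
        p=cv2.remap(im,u,v,cv2.INTER_LINEAR)[0].astype(float); w=(p[:,0]>p[:,2]*.9)&(p[:,2]>165); 
        if w.any(): print('lane',x,t[w].min().round(3),t[w].max().round(3))
```

```text
w2 (array([-0.00108696,  0.00915761]), np.int64(23), np.float64(0.00033765705580454517)) (array([0.00326087, 0.02778804]), np.int64(23), np.float64(0.0005665744578227026))
corner [0.46157292 0.29696096] 7.187722003316742 7.06316659858519
lane 0.4 -0.263 -0.179
lane 0.46 -0.264 -0.179
lane 0.56 -0.265 -0.181
lane 0.64 -0.266 -0.182
w3 (array([-0.00375494,  0.00908004]), np.int64(23), np.float64(0.0003944210529429689)) (array([-0.00533597,  0.02971443]), np.int64(23), np.float64(0.00040186667037660787))
corner [0.46343306 0.29698919] 7.034858756041259 7.555725566183227
lane 0.4 -0.261 -0.178
lane 0.46 -0.263 -0.179
lane 0.56 -0.264 -0.18
lane 0.64 -0.265 -0.182
```

The slats measure 140x44 at z = 22 mm in both views and agree to about 1.5 mm. Jig corner ≈ (0.4625, 0.297), yaw 7.2°. Lane centre line is y ≈ -0.222. Next is a helper that works out deltas.

```bash
cat > d.py <<'E'
# usage: d.py x y z yaw [tilt]: deltas (mm, rad) to TCP target; yaw = world yaw of tool x, tilt = turn about tool y afterwards (deg)
import sys; from h import *; from scipy.spatial.transform import Rotation as Ro
def deltas(p,yaw,tilt=0):
    s=sense(); R0=np.array(s['ee_rot']); t=R0.T@(np.array(p)-s['tcp_pos'])*1000
    R1=(Ro.from_euler('z',yaw,degrees=True)*Ro.from_euler('x',180,degrees=True)*Ro.from_euler('y',tilt,degrees=True)).as_matrix()
    r=Ro.from_matrix(R0.T@R1).as_rotvec(); print('t',t.round(1),'a',r.round(3),'rows',round(np.linalg.norm(t)/41.7,1),round(np.degrees(np.linalg.norm(r))/7.16,1))
C=np.array([.4625,.297]); A=np.deg2rad(7.2); EX=np.array([np.cos(A),np.sin(A)]); EY=np.array([-np.sin(A),np.cos(A)])
def jig(x,y): return C+x*EX/1000+y*EY/1000
if __name__=='__main__':
    v=list(map(float,sys.argv[1:])); deltas(v[:3],*v[3:])
E
python3 d.py .4373 .0255 .08 83.4; python3 -c "
from d import *
for y in(-50,-94,-138): print(jig(76,y))"
```

```text
t [-30.3 -71.6 322. ] a [-1.000e-03  1.000e-03 -1.454e+00] rows 7.9 11.6
[0.54416738 0.25691959]
[0.54968204 0.21326654]
[0.5551967 0.1696135]
```

Emit:
servo_tool:
  deltas:
    - {"tx": -30, "ty": -72, "tz": 150, "ax": 0, "ay": 0, "az": -1.454, "claw": 87}
    - {"tx": -30, "ty": -72, "tz": 250, "ax": 0, "ay": 0, "az": -1.454, "claw": 87}
    - {"tx": -30, "ty": -72, "tz": 300, "ax": 0, "ay": 0, "az": -1.454, "claw": 87}
    - {"tx": -30, "ty": -72, "tz": 322, "ax": 0, "ay": 0, "az": -1.454, "claw": 87}
    - {"tx": -30, "ty": -72, "tz": 322, "ax": 0, "ay": 0, "az": -1.454, "claw": 87}
    - {"tx": -30, "ty": -72, "tz": 322, "ax": 0, "ay": 0, "az": -1.454, "claw": 87}
    - {"tx": -30, "ty": -72, "tz": 322, "ax": 0, "ay": 0, "az": -1.454, "claw": 87}
    - {"tx": -30, "ty": -72, "tz": 322, "ax": 0, "ay": 0, "az": -1.454, "claw": 87}
    - {"tx": -30, "ty": -72, "tz": 322, "ax": 0, "ay": 0, "az": -1.454, "claw": 87}
    - {"tx": -30, "ty": -72, "tz": 322, "ax": 0, "ay": 0, "az": -1.454, "claw": 87}
    - {"tx": -30, "ty": -72, "tz": 322, "ax": 0, "ay": 0, "az": -1.454, "claw": 87}
    - {"tx": -30, "ty": -72, "tz": 322, "ax": 0, "ay": 0, "az": -1.454, "claw": 87}

```text
time_s: 3.97
tcp_pos: [0.4378, 0.0267, 0.0804]
ee_rot: [[0.107, 0.994, -0.0], [0.994, -0.107, -0.0], [-0.0, -0.0, -1.0]]
wrist_force: [0.4, 0.4, -0.2]
gripper_width: 1.003
gripper_force: 0.0
```

Emit:
servo_tool:
  deltas:
    - {"tx": 0, "ty": 0, "tz": 40, "ax": 0, "ay": 0, "az": 0, "claw": 87}
    - {"tx": 0, "ty": 0, "tz": 60, "ax": 0, "ay": 0, "az": 0, "claw": 87}
    - {"tx": 0, "ty": 0, "tz": 60, "ax": 0, "ay": 0, "az": 0, "claw": 87}
    - {"tx": 0, "ty": 0, "tz": 60, "ax": 0, "ay": 0, "az": 0, "claw": 87}

```text
time_s: 4.3
tcp_pos: [0.4376, 0.0259, 0.0203]
ee_rot: [[0.113, 0.994, -0.002], [0.994, -0.113, -0.001], [-0.001, -0.002, -1.0]]
wrist_force: [-0.2, -0.1, 0.5]
gripper_width: 1.003
gripper_force: 0.0
```

```bash
python3 d.py .4373 .0255 .005 83.4; python3 -c "
from h import *; print(sense()['joints'])"
```

```text
t [-0.4 -0.2 15.3] a [-0.002  0.001  0.002] rows 0.4 0.0
[ 2.47754757e+01  2.02456823e+01 -3.93748593e+01  2.33675246e-02
 -3.05023076e+01  1.48711248e+02]
```

Emit:
servo_tool:
  deltas:
    - {"tx": 0, "ty": 0, "tz": 15, "ax": 0, "ay": 0, "az": 0, "claw": 87}
    - {"tx": 0, "ty": 0, "tz": 15, "ax": 0, "ay": 0, "az": 0, "claw": 35}
    - {"tx": 0, "ty": 0, "tz": 15, "ax": 0, "ay": 0, "az": 0, "claw": 35}
    - {"tx": 0, "ty": 0, "tz": 15, "ax": 0, "ay": 0, "az": 0, "claw": 35}
    - {"tx": 0, "ty": 0, "tz": 15, "ax": 0, "ay": 0, "az": 0, "claw": 35}
    - {"tx": 0, "ty": 0, "tz": 15, "ax": 0, "ay": 0, "az": 0, "claw": 35}
    - {"tx": 0, "ty": 0, "tz": 15, "ax": 0, "ay": 0, "az": 0, "claw": 35}
    - {"tx": 0, "ty": 0, "tz": 15, "ax": 0, "ay": 0, "az": 0, "claw": 35}
    - {"tx": 0, "ty": 0, "tz": 15, "ax": 0, "ay": 0, "az": 0, "claw": 35}

```text
time_s: 5.05
tcp_pos: [0.4376, 0.0245, 0.0057]
ee_rot: [[0.117, 0.993, -0.001], [0.993, -0.117, -0.0], [-0.0, -0.001, -1.0]]
wrist_force: [-2.8, 0.5, 4.5]
gripper_width: 0.504
gripper_force: 30.0
```

Emit:
servo_tool:
  deltas:
    - {"tx": 0, "ty": 0, "tz": -40, "ax": 0, "ay": 0, "az": 0, "claw": 35}
    - {"tx": 0, "ty": 0, "tz": -60, "ax": 0, "ay": 0, "az": 0, "claw": 35}
    - {"tx": 0, "ty": 0, "tz": -60, "ax": 0, "ay": 0, "az": 0, "claw": 35}
    - {"tx": 0, "ty": 0, "tz": -60, "ax": 0, "ay": 0, "az": 0, "claw": 35}

```text
time_s: 5.38
tcp_pos: [0.4386, 0.025, 0.0662]
ee_rot: [[0.117, 0.993, 0.002], [0.993, -0.117, 0.001], [0.002, 0.002, -1.0]]
wrist_force: [-0.6, 0.3, -1.5]
gripper_width: 0.505
gripper_force: 30.0
```

```bash
python3 d.py .5442 .2569 .065 7.2; python3 -c "
from seg import *
im=snap('top','t1'); im,M,c=load('t1'); print(slats(im,M,c))"
```

```text
t [242.7  77.8   1.7] a [ 1.000e-03 -3.000e-03  1.328e+00] rows 6.1 10.6
[(0.6351, 0.0229, 144.9, 48.2, -176.6)]
```

Emit:
servo_tool:
  deltas:
    - {"tx": 243, "ty": 78, "tz": 0, "ax": 0, "ay": 0, "az": 1.328, "claw": 35}
    - {"tx": 243, "ty": 78, "tz": 0, "ax": 0, "ay": 0, "az": 1.328, "claw": 35}
    - {"tx": 243, "ty": 78, "tz": 0, "ax": 0, "ay": 0, "az": 1.328, "claw": 35}
    - {"tx": 243, "ty": 78, "tz": 0, "ax": 0, "ay": 0, "az": 1.328, "claw": 35}
    - {"tx": 243, "ty": 78, "tz": 0, "ax": 0, "ay": 0, "az": 1.328, "claw": 35}
    - {"tx": 243, "ty": 78, "tz": 0, "ax": 0, "ay": 0, "az": 1.328, "claw": 35}
    - {"tx": 243, "ty": 78, "tz": 0, "ax": 0, "ay": 0, "az": 1.328, "claw": 35}
    - {"tx": 243, "ty": 78, "tz": 0, "ax": 0, "ay": 0, "az": 1.328, "claw": 35}
    - {"tx": 243, "ty": 78, "tz": 0, "ax": 0, "ay": 0, "az": 1.328, "claw": 35}
    - {"tx": 243, "ty": 78, "tz": 0, "ax": 0, "ay": 0, "az": 1.328, "claw": 35}
    - {"tx": 243, "ty": 78, "tz": 0, "ax": 0, "ay": 0, "az": 1.328, "claw": 35}
    - {"tx": 243, "ty": 78, "tz": 0, "ax": 0, "ay": 0, "az": 1.328, "claw": 35}

```text
time_s: 6.43
tcp_pos: [0.5426, 0.2562, 0.0632]
ee_rot: [[0.992, 0.124, -0.004], [0.124, -0.992, -0.003], [-0.004, 0.002, -1.0]]
wrist_force: [0.7, -0.3, -1.5]
gripper_width: 0.497
gripper_force: 30.0
```

Emit:
servo_tool:
  deltas:
    - {"tx": 0, "ty": 0, "tz": 35, "ax": 0, "ay": 0, "az": 0, "claw": 35}
    - {"tx": 0, "ty": 0, "tz": 58, "ax": 0, "ay": 0, "az": 0, "claw": 35}
    - {"tx": 0, "ty": 0, "tz": 58, "ax": 0, "ay": 0, "az": 0, "claw": 35}
    - {"tx": 0, "ty": 0, "tz": 58, "ax": 0, "ay": 0, "az": 0, "claw": 35}
    - {"tx": 0, "ty": 0, "tz": 58, "ax": 0, "ay": 0, "az": 0, "claw": 35}

```text
time_s: 6.85
tcp_pos: [0.5435, 0.2566, 0.0071]
ee_rot: [[0.992, 0.127, -0.001], [0.127, -0.992, -0.001], [-0.001, 0.001, -1.0]]
wrist_force: [-0.8, 0.8, -1.4]
gripper_width: 0.505
gripper_force: 30.0
```

```bash
python3 d.py .5442 .2569 .006 7.2
```

```text
t [ 0.7 -0.2  1.1] a [0.001 0.001 0.001] rows 0.0 0.0
```

Emit:
servo_tool:
  deltas:
    - {"tx": 0, "ty": 0, "tz": 1, "ax": 0, "ay": 0, "az": 0, "claw": 35}
    - {"tx": -2, "ty": 0, "tz": 1, "ax": 0, "ay": 0, "az": 0, "claw": 35}
    - {"tx": -3, "ty": 0, "tz": 1, "ax": 0, "ay": 0, "az": 0, "claw": 35}
    - {"tx": -4, "ty": 0, "tz": 1, "ax": 0, "ay": 0, "az": 0, "claw": 35}
    - {"tx": -4, "ty": 0, "tz": 1, "ax": 0, "ay": 0, "az": 0, "claw": 35}

```text
time_s: 7.27
tcp_pos: [0.5397, 0.2565, 0.0069]
ee_rot: [[0.992, 0.126, 0.0], [0.126, -0.992, 0.0], [0.0, -0.0, -1.0]]
wrist_force: [-0.2, 0.8, -1.1]
gripper_width: 0.502
gripper_force: 30.0
```

Emit:
servo_tool:
  deltas:
    - {"tx": -1, "ty": 0, "tz": 0, "ax": 0, "ay": 0, "az": 0, "claw": 35}
    - {"tx": -1, "ty": 0, "tz": 0, "ax": 0, "ay": 0, "az": 0, "claw": 35}

```text
time_s: 7.43
tcp_pos: [0.5387, 0.2564, 0.0067]
ee_rot: [[0.992, 0.126, 0.0], [0.126, -0.992, 0.0], [0.0, -0.0, -1.0]]
wrist_force: [0.5, -0.7, -1.7]
gripper_width: 0.505
gripper_force: 30.0
```

Emit:
servo_tool:
  deltas:
    - {"tx": -1, "ty": 0, "tz": 0, "ax": 0, "ay": 0, "az": 0, "claw": 35}
    - {"tx": -1, "ty": 0, "tz": 0, "ax": 0, "ay": 0, "az": 0, "claw": 35}

```text
time_s: 7.6
tcp_pos: [0.5377, 0.2562, 0.0066]
ee_rot: [[0.992, 0.126, -0.0], [0.126, -0.992, -0.0], [-0.0, -0.0, -1.0]]
wrist_force: [-0.3, -0.4, -1.1]
gripper_width: 0.506
gripper_force: 30.0
```

Emit:
servo_tool:
  deltas:
    - {"tx": -1, "ty": 0, "tz": 0, "ax": 0, "ay": 0, "az": 0, "claw": 35}
    - {"tx": -1, "ty": 0, "tz": 0, "ax": 0, "ay": 0, "az": 0, "claw": 35}

```text
time_s: 7.77
tcp_pos: [0.5367, 0.256, 0.0065]
ee_rot: [[0.992, 0.126, -0.0], [0.126, -0.992, -0.0], [-0.0, 0.0, -1.0]]
wrist_force: [0.4, -0.3, -1.3]
gripper_width: 0.505
gripper_force: 30.0
```

Emit:
servo_tool:
  deltas:
    - {"tx": -1, "ty": 0, "tz": 0.5, "ax": 0, "ay": 0, "az": 0, "claw": 35}
    - {"tx": -1, "ty": 0, "tz": 0.5, "ax": 0, "ay": 0, "az": 0, "claw": 35}

```text
time_s: 7.93
tcp_pos: [0.5357, 0.2559, 0.0059]
ee_rot: [[0.992, 0.126, -0.0], [0.126, -0.992, -0.0], [-0.0, 0.0, -1.0]]
wrist_force: [-0.1, 0.1, -1.2]
gripper_width: 0.505
gripper_force: 30.0
```

Emit:
servo_tool:
  deltas:
    - {"tx": -1, "ty": 0, "tz": 0, "ax": 0, "ay": 0, "az": 0, "claw": 35}
    - {"tx": -1, "ty": 0, "tz": 0, "ax": 0, "ay": 0, "az": 0, "claw": 35}

```text
time_s: 8.1
tcp_pos: [0.5352, 0.256, 0.0062]
ee_rot: [[0.992, 0.126, 0.001], [0.126, -0.992, 0.0], [0.001, -0.0, -1.0]]
wrist_force: [2.5, -0.2, -1.8]
gripper_width: 0.502
gripper_force: 30.0
```

Emit:
servo_tool:
  deltas:
    - {"tx": -1, "ty": 0, "tz": 0, "ax": 0, "ay": 0, "az": 0, "claw": 35}
    - {"tx": -1, "ty": 0, "tz": 0, "ax": 0, "ay": 0, "az": 0, "claw": 35}

```text
time_s: 8.27
tcp_pos: [0.5352, 0.2562, 0.0065]
ee_rot: [[0.992, 0.127, 0.003], [0.127, -0.992, 0.001], [0.003, -0.001, -1.0]]
wrist_force: [5.1, -1.3, -2.3]
gripper_width: 0.501
gripper_force: 30.0
```

Emit:
servo_tool:
  deltas:
    - {"tx": 0, "ty": 0, "tz": 0, "ax": 0, "ay": 0, "az": 0, "claw": 54}
    - {"tx": 0, "ty": 0, "tz": 0, "ax": 0, "ay": 0, "az": 0, "claw": 54}
    - {"tx": 0, "ty": 0, "tz": 0, "ax": 0, "ay": 0, "az": 0, "claw": 54}
    - {"tx": 0, "ty": 0, "tz": -40, "ax": 0, "ay": 0, "az": 0, "claw": 54}
    - {"tx": 0, "ty": 20, "tz": -40, "ax": 0, "ay": 0, "az": 0, "claw": 0}
    - {"tx": 0, "ty": 45, "tz": -40, "ax": 0, "ay": 0, "az": 0, "claw": 0}
    - {"tx": 0, "ty": 50, "tz": -40, "ax": 0, "ay": 0, "az": 0, "claw": 0}
    - {"tx": 0, "ty": 50, "tz": -40, "ax": 0, "ay": 0, "az": 0, "claw": 0}
    - {"tx": 0, "ty": 50, "tz": -40, "ax": 0, "ay": 0, "az": 0, "claw": 0}
    - {"tx": 0, "ty": 50, "tz": -40, "ax": 0, "ay": 0, "az": 0, "claw": 0}
    - {"tx": 0, "ty": 50, "tz": -40, "ax": 0, "ay": 0, "az": 0, "claw": 0}

```text
time_s: 9.18
tcp_pos: [0.5402, 0.2069, 0.0459]
ee_rot: [[0.992, 0.127, -0.0], [0.127, -0.992, -0.0], [-0.0, 0.0, -1.0]]
wrist_force: [0.1, 0.2, 0.5]
gripper_width: 0.172
gripper_force: 0.0
```

```bash
python3 - <<'E'
from h import *
print(sense()['tcp_pos'],sense()['gripper_width'],sense()['joints']); snap('wrist','w4')
im,M,c=load('w4')
E
python3 d.py $(python3 -c "from d import *;print(*jig(70,-100))") .007 7.2
```

```text
[0.54015466 0.20694358 0.04585698] 0.17232200413911222 [ 3.69996561e+01  2.81159110e+01 -1.84939761e+01 -7.18961768e-04
 -4.33981031e+01  6.02877455e+01]
t [ 4.3  0.9 38.8] a [0.    0.    0.002] rows 0.9 0.0
```

View pics/w4.png

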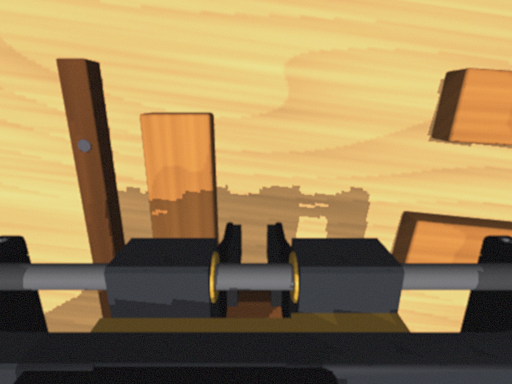

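The slat lies loose beside the strip. The fingers are at (255,255), clear of it, so I can lower and push +y.

Emit:
servo_tool:
  deltas:
    - {"tx": 2, "ty": 0, "tz": 0, "ax": 0, "ay": 0, "az": 0, "claw": 0}
    - {"tx": 2, "ty": 0, "tz": 20, "ax": 0, "ay": 0, "az": 0, "claw": 0}
    - {"tx": 2, "ty": 0, "tz": 39, "ax": 0, "ay": 0, "az": 0, "claw": 0}
    - {"tx": 2, "ty": 0, "tz": 39, "ax": 0, "ay": 0, "az": 0, "claw": 0}
    - {"tx": 2, "ty": -10, "tz": 39, "ax": 0, "ay": 0, "az": 0, "claw": 0}
    - {"tx": 2, "ty": -15, "tz": 39, "ax": 0, "ay": 0, "az": 0, "claw": 0}
    - {"tx": 2, "ty": -20, "tz": 39, "ax": 0, "ay": 0, "az": 0, "claw": 0}
    - {"tx": 2, "ty": -25, "tz": 39, "ax": 0, "ay": 0, "az": 0, "claw": 0}
    - {"tx": 2, "ty": -30, "tz": 39, "ax": 0, "ay": 0, "az": 0, "claw": 0}
    - {"tx": 2, "ty": -34, "tz": 39, "ax": 0, "ay": 0, "az": 0, "claw": 0}
    - {"tx": 2, "ty": -37, "tz": 39, "ax": 0, "ay": 0, "az": 0, "claw": 0}
    - {"tx": 2, "ty": -37, "tz": 39, "ax": 0, "ay": 0, "az": 0, "claw": 0}

```text
time_s: 10.23
tcp_pos: [0.5376, 0.2439, 0.0073]
ee_rot: [[0.992, 0.126, 0.001], [0.126, -0.992, 0.001], [0.001, -0.001, -1.0]]
wrist_force: [-0.9, -0.3, -0.6]
gripper_width: 0.011
gripper_force: 0.0
```

Emit:
servo_tool:
  deltas:
    - {"tx": 0, "ty": -1, "tz": 0, "ax": 0, "ay": 0, "az": 0, "claw": 0}
    - {"tx": 0, "ty": -2, "tz": 0, "ax": 0, "ay": 0, "az": 0, "claw": 0}
    - {"tx": 0, "ty": -2, "tz": 0, "ax": 0, "ay": 0, "az": 0, "claw": 0}

```text
time_s: 10.48
tcp_pos: [0.5371, 0.245, 0.0069]
ee_rot: [[0.992, 0.126, -0.0], [0.126, -0.992, -0.0], [-0.001, 0.0, -1.0]]
wrist_force: [-0.5, -0.9, 0.3]
gripper_width: 0.008
gripper_force: 0.3
```

Emit:
servo_tool:
  deltas:
    - {"tx": 0, "ty": -1, "tz": 0, "ax": 0, "ay": 0, "az": 0, "claw": 0}
    - {"tx": 0, "ty": -2, "tz": 0, "ax": 0, "ay": 0, "az": 0, "claw": 0}
    - {"tx": 0, "ty": -2, "tz": 0, "ax": 0, "ay": 0, "az": 0, "claw": 0}

```text
time_s: 10.73
tcp_pos: [0.5369, 0.2471, 0.0069]
ee_rot: [[0.992, 0.126, -0.0], [0.126, -0.992, -0.0], [-0.0, 0.0, -1.0]]
wrist_force: [0.1, -0.5, 0.2]
gripper_width: 0.006
gripper_force: 0.4
```

Emit:
servo_tool:
  deltas:
    - {"tx": 0, "ty": -1, "tz": 0, "ax": 0, "ay": 0, "az": 0, "claw": 0}
    - {"tx": 0, "ty": -2, "tz": 0, "ax": 0, "ay": 0, "az": 0, "claw": 0}
    - {"tx": 0, "ty": -2, "tz": 0, "ax": 0, "ay": 0, "az": 0, "claw": 0}

```text
time_s: 10.98
tcp_pos: [0.5367, 0.2493, 0.0069]
ee_rot: [[0.992, 0.126, -0.0], [0.126, -0.992, 0.0], [-0.0, -0.0, -1.0]]
wrist_force: [-0.4, -0.6, -1.1]
gripper_width: 0.005
gripper_force: 0.2
```

Emit:
servo_tool:
  deltas:
    - {"tx": 0, "ty": -1, "tz": 0, "ax": 0, "ay": 0, "az": 0, "claw": 0}
    - {"tx": 0, "ty": -2, "tz": 0, "ax": 0, "ay": 0, "az": 0, "claw": 0}
    - {"tx": 0, "ty": -2, "tz": 0, "ax": 0, "ay": 0, "az": 0, "claw": 0}

```text
time_s: 11.23
tcp_pos: [0.5366, 0.2514, 0.007]
ee_rot: [[0.992, 0.126, 0.0], [0.126, -0.992, 0.0], [0.0, -0.0, -1.0]]
wrist_force: [0.2, -0.1, 0.7]
gripper_width: 0.007
gripper_force: 0.1
```

Emit:
servo_tool:
  deltas:
    - {"tx": 0, "ty": -1, "tz": 0, "ax": 0, "ay": 0, "az": 0, "claw": 0}
    - {"tx": 0, "ty": -2, "tz": 0, "ax": 0, "ay": 0, "az": 0, "claw": 0}
    - {"tx": 0, "ty": -2, "tz": 0, "ax": 0, "ay": 0, "az": 0, "claw": 0}

```text
time_s: 11.48
tcp_pos: [0.5363, 0.2533, 0.007]
ee_rot: [[0.992, 0.126, 0.0], [0.126, -0.992, 0.0], [0.0, -0.0, -1.0]]
wrist_force: [0.6, -0.4, 0.6]
gripper_width: 0.001
gripper_force: 0.1
```

Emit:
servo_tool:
  deltas:
    - {"tx": 0, "ty": -1, "tz": 0, "ax": 0, "ay": 0, "az": 0, "claw": 0}
    - {"tx": 0, "ty": -2, "tz": 0, "ax": 0, "ay": 0, "az": 0, "claw": 0}
    - {"tx": 0, "ty": -2, "tz": 0, "ax": 0, "ay": 0, "az": 0, "claw": 0}

```text
time_s: 11.73
tcp_pos: [0.536, 0.2546, 0.0071]
ee_rot: [[0.992, 0.126, -0.0], [0.126, -0.992, -0.001], [-0.0, 0.001, -1.0]]
wrist_force: [1.0, -2.5, 0.5]
gripper_width: 0.004
gripper_force: 1.3
```

Emit:
servo_tool:
  deltas:
    - {"tx": 0, "ty": -1, "tz": 0, "ax": 0, "ay": 0, "az": 0, "claw": 0}
    - {"tx": 0, "ty": -2, "tz": 0, "ax": 0, "ay": 0, "az": 0, "claw": 0}
    - {"tx": 0, "ty": -2, "tz": 0, "ax": 0, "ay": 0, "az": 0, "claw": 0}

```text
time_s: 11.98
tcp_pos: [0.536, 0.2547, 0.0071]
ee_rot: [[0.992, 0.126, -0.001], [0.126, -0.992, -0.003], [-0.002, 0.003, -1.0]]
wrist_force: [2.6, -9.0, 0.4]
gripper_width: 0.005
gripper_force: 4.4
```

```bash
python3 -c "
from seg import *
snap('wrist','w5')"
```

```text
(no output)
```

View pics/w5.png

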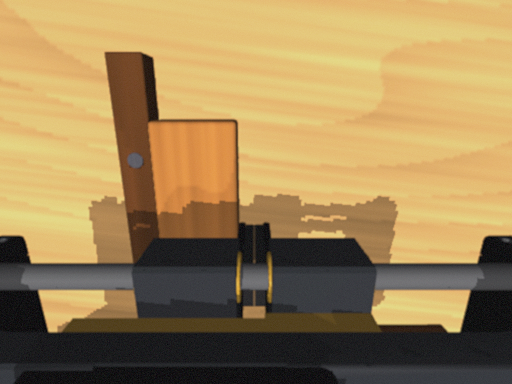

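Contact made: the slat is tight against the side strip at (150,150). Retreat, and check the others.

Emit:
servo_tool:
  deltas:
    - {"tx": 0, "ty": 8, "tz": 0, "ax": 0, "ay": 0, "az": 0, "claw": 0}
    - {"tx": 0, "ty": 12, "tz": -10, "ax": 0, "ay": 0, "az": 0, "claw": 0}
    - {"tx": 0, "ty": 40, "tz": -50, "ax": 0, "ay": 0, "az": 0, "claw": 87}
    - {"tx": 0, "ty": 80, "tz": -80, "ax": 0, "ay": 0, "az": 0, "claw": 87}
    - {"tx": 0, "ty": 120, "tz": -100, "ax": 0, "ay": 0, "az": 0, "claw": 87}
    - {"tx": 0, "ty": 120, "tz": -100, "ax": 0, "ay": 0, "az": 0, "claw": 87}
    - {"tx": 0, "ty": 120, "tz": -100, "ax": 0, "ay": 0, "az": 0, "claw": 87}

```text
time_s: 12.62
tcp_pos: [0.5526, 0.1361, 0.111]
ee_rot: [[0.992, 0.123, 0.006], [0.123, -0.992, 0.003], [0.007, -0.003, -1.0]]
wrist_force: [0.2, 0.5, 0.8]
gripper_width: 0.299
gripper_force: 0.0
```

```bash
sed -i 's/(v>85)/(v>VM)/; s/^def masks/VM=85\ndef masks/' seg.py
python3 - <<'E'
import seg; from seg import *
seg.VM=60
snap('top','t2'); snap('side','s2')
for n in ('t1','t2','s2'):
    print(n,slats(*load(n)))
E
python3 d.py .5368 .0248 .08 91.2
```

```text
t1 [(0.6343, 0.0228, 144.8, 50.2, -176.9)]
t2 [(0.532, 0.028, 144.0, 50.0, -180.0), (0.634, 0.022, 141.8, 49.8, -176.8)]
s2 [(0.5351, 0.0223, 143.3, 46.3, -179.0), (0.5172, 0.2826, 146.7, 72.0, -80.8), (0.6366, 0.0199, 142.4, 47.3, -175.7)]
t [-28.4 110.5  27.9] a [ 0.    -0.003 -1.467] rows 2.8 11.7
```

Emit:
servo_tool:
  deltas:
    - {"tx": -28, "ty": 110, "tz": 10, "ax": 0, "ay": 0, "az": -1.467, "claw": 87}
    - {"tx": -28, "ty": 110, "tz": 28, "ax": 0, "ay": 0, "az": -1.467, "claw": 87}
    - {"tx": -28, "ty": 110, "tz": 28, "ax": 0, "ay": 0, "az": -1.467, "claw": 87}
    - {"tx": -28, "ty": 110, "tz": 28, "ax": 0, "ay": 0, "az": -1.467, "claw": 87}
    - {"tx": -28, "ty": 110, "tz": 28, "ax": 0, "ay": 0, "az": -1.467, "claw": 87}
    - {"tx": -28, "ty": 110, "tz": 28, "ax": 0, "ay": 0, "az": -1.467, "claw": 87}
    - {"tx": -28, "ty": 110, "tz": 28, "ax": 0, "ay": 0, "az": -1.467, "claw": 87}
    - {"tx": -28, "ty": 110, "tz": 28, "ax": 0, "ay": 0, "az": -1.467, "claw": 87}
    - {"tx": -28, "ty": 110, "tz": 28, "ax": 0, "ay": 0, "az": -1.467, "claw": 87}
    - {"tx": -28, "ty": 110, "tz": 28, "ax": 0, "ay": 0, "az": -1.467, "claw": 87}
    - {"tx": -28, "ty": 110, "tz": 28, "ax": 0, "ay": 0, "az": -1.467, "claw": 87}
    - {"tx": -28, "ty": 110, "tz": 28, "ax": 0, "ay": 0, "az": -1.467, "claw": 87}

```text
time_s: 13.72
tcp_pos: [0.5366, 0.0267, 0.0781]
ee_rot: [[-0.03, 1.0, -0.002], [1.0, 0.03, -0.0], [-0.0, -0.002, -1.0]]
wrist_force: [-0.6, -0.6, -0.1]
gripper_width: 0.998
gripper_force: 0.0
```

```bash
python3 d.py .5368 .0248 .005 91.2
```

```text
t [-1.9  0.3 73.1] a [-0.002  0.     0.009] rows 1.8 0.1
```

Emit:
servo_tool:
  deltas:
    - {"tx": -1, "ty": 0, "tz": 35, "ax": 0, "ay": 0, "az": 0, "claw": 87}
    - {"tx": -1, "ty": 0, "tz": 65, "ax": 0, "ay": 0, "az": 0, "claw": 87}
    - {"tx": -1, "ty": 0, "tz": 73, "ax": 0, "ay": 0, "az": 0, "claw": 87}
    - {"tx": -1, "ty": 0, "tz": 73, "ax": 0, "ay": 0, "az": 0, "claw": 35}
    - {"tx": -1, "ty": 0, "tz": 73, "ax": 0, "ay": 0, "az": 0, "claw": 35}
    - {"tx": -1, "ty": 0, "tz": 73, "ax": 0, "ay": 0, "az": 0, "claw": 35}
    - {"tx": -1, "ty": 0, "tz": 73, "ax": 0, "ay": 0, "az": 0, "claw": 35}
    - {"tx": -1, "ty": 0, "tz": 73, "ax": 0, "ay": 0, "az": 0, "claw": 35}
    - {"tx": -1, "ty": 0, "tz": 73, "ax": 0, "ay": 0, "az": 0, "claw": 35}
    - {"tx": -1, "ty": 0, "tz": 73, "ax": 0, "ay": 0, "az": 0, "claw": 35}
    - {"tx": -1, "ty": 0, "tz": 73, "ax": 0, "ay": 0, "az": 0, "claw": 35}

```text
time_s: 14.63
tcp_pos: [0.537, 0.0243, 0.0065]
ee_rot: [[-0.022, 1.0, 0.0], [1.0, 0.022, 0.0], [0.0, 0.0, -1.0]]
wrist_force: [-1.4, -0.2, 3.5]
gripper_width: 0.503
gripper_force: 30.0
```

Emit:
servo_tool:
  deltas:
    - {"tx": 0, "ty": 0, "tz": -40, "ax": 0, "ay": 0, "az": 0, "claw": 35}
    - {"tx": 0, "ty": 0, "tz": -60, "ax": 0, "ay": 0, "az": 0, "claw": 35}
    - {"tx": 0, "ty": 0, "tz": -60, "ax": 0, "ay": 0, "az": 0, "claw": 35}
    - {"tx": 0, "ty": 0, "tz": -60, "ax": 0, "ay": 0, "az": 0, "claw": 35}

```text
time_s: 14.97
tcp_pos: [0.5375, 0.0245, 0.0671]
ee_rot: [[-0.022, 1.0, 0.002], [1.0, 0.022, 0.001], [0.001, 0.002, -1.0]]
wrist_force: [-1.4, -0.4, -1.5]
gripper_width: 0.499
gripper_force: 30.0
```

```bash
python3 d.py $(python3 -c "from d import *;print(*jig(76,-94))") .065 7.2
```

```text
t [188.4  16.4   2.3] a [ 1.000e-03 -3.000e-03  1.467e+00] rows 4.5 11.7
```

Emit:
servo_tool:
  deltas:
    - {"tx": 188, "ty": 16, "tz": 0, "ax": 0, "ay": 0, "az": 1.467, "claw": 35}
    - {"tx": 188, "ty": 16, "tz": 0, "ax": 0, "ay": 0, "az": 1.467, "claw": 35}
    - {"tx": 188, "ty": 16, "tz": 0, "ax": 0, "ay": 0, "az": 1.467, "claw": 35}
    - {"tx": 188, "ty": 16, "tz": 0, "ax": 0, "ay": 0, "az": 1.467, "claw": 35}
    - {"tx": 188, "ty": 16, "tz": 0, "ax": 0, "ay": 0, "az": 1.467, "claw": 35}
    - {"tx": 188, "ty": 16, "tz": 0, "ax": 0, "ay": 0, "az": 1.467, "claw": 35}
    - {"tx": 188, "ty": 16, "tz": 0, "ax": 0, "ay": 0, "az": 1.467, "claw": 35}
    - {"tx": 188, "ty": 16, "tz": 0, "ax": 0, "ay": 0, "az": 1.467, "claw": 35}
    - {"tx": 188, "ty": 16, "tz": 0, "ax": 0, "ay": 0, "az": 1.467, "claw": 35}
    - {"tx": 188, "ty": 16, "tz": 0, "ax": 0, "ay": 0, "az": 1.467, "claw": 35}
    - {"tx": 188, "ty": 16, "tz": 0, "ax": 0, "ay": 0, "az": 1.467, "claw": 35}
    - {"tx": 188, "ty": 16, "tz": 0, "ax": 0, "ay": 0, "az": 1.467, "claw": 35}

```text
time_s: 15.97
tcp_pos: [0.5475, 0.2118, 0.064]
ee_rot: [[0.993, 0.119, -0.004], [0.119, -0.993, -0.002], [-0.004, 0.002, -1.0]]
wrist_force: [-0.1, 0.7, -0.9]
gripper_width: 0.504
gripper_force: 30.0
```

Emit:
servo_tool:
  deltas:
    - {"tx": 0, "ty": 0, "tz": 0, "ax": 0, "ay": 0, "az": 0, "claw": 35}
    - {"tx": 0, "ty": 0, "tz": 35, "ax": 0, "ay": 0, "az": 0, "claw": 35}
    - {"tx": 0, "ty": 0, "tz": 58, "ax": 0, "ay": 0, "az": 0, "claw": 35}
    - {"tx": 0, "ty": 0, "tz": 58, "ax": 0, "ay": 0, "az": 0, "claw": 35}
    - {"tx": 0, "ty": 0, "tz": 58, "ax": 0, "ay": 0, "az": 0, "claw": 35}

```text
time_s: 16.38
tcp_pos: [0.5477, 0.2119, 0.0063]
ee_rot: [[0.992, 0.128, -0.003], [0.128, -0.992, -0.002], [-0.004, 0.002, -1.0]]
wrist_force: [0.6, -0.2, -1.3]
gripper_width: 0.504
gripper_force: 30.0
```

```bash
python3 d.py $(python3 -c "from d import *;print(*jig(67,-94))") .0065 7.2
```

```text
t [-6.8 -1.1 -0.2] a [0.002 0.004 0.003] rows 0.2 0.0
```

Emit:
servo_tool:
  deltas:
    - {"tx": -2, "ty": 0, "tz": 0, "ax": 0, "ay": 0, "az": 0, "claw": 35}
    - {"tx": -4, "ty": 0, "tz": 0, "ax": 0, "ay": 0, "az": 0, "claw": 35}
    - {"tx": -5, "ty": 0, "tz": 0, "ax": 0, "ay": 0, "az": 0, "claw": 35}
    - {"tx": -6, "ty": 0, "tz": 0, "ax": 0, "ay": 0, "az": 0, "claw": 35}
    - {"tx": -7, "ty": 0, "tz": 0, "ax": 0, "ay": 0, "az": 0, "claw": 35}
    - {"tx": -7, "ty": 0, "tz": 0, "ax": 0, "ay": 0, "az": 0, "claw": 35}

```text
time_s: 16.88
tcp_pos: [0.5416, 0.2117, 0.0084]
ee_rot: [[0.992, 0.126, 0.0], [0.126, -0.992, 0.0], [0.0, -0.0, -1.0]]
wrist_force: [-0.7, -0.0, -0.4]
gripper_width: 0.502
gripper_force: 30.0
```

Emit:
servo_tool:
  deltas:
    - {"tx": -1, "ty": 0, "tz": 0, "ax": 0, "ay": 0, "az": 0, "claw": 35}
    - {"tx": -2, "ty": 0, "tz": 0, "ax": 0, "ay": 0, "az": 0, "claw": 35}
    - {"tx": -2, "ty": 0, "tz": 0, "ax": 0, "ay": 0, "az": 0, "claw": 35}

```text
time_s: 17.13
tcp_pos: [0.541, 0.2118, 0.0085]
ee_rot: [[0.992, 0.127, 0.003], [0.127, -0.992, 0.001], [0.003, -0.001, -1.0]]
wrist_force: [3.3, -1.3, -0.6]
gripper_width: 0.502
gripper_force: 30.0
```

Emit:
servo_tool:
  deltas:
    - {"tx": 0, "ty": 0, "tz": 1, "ax": 0, "ay": 0, "az": 0, "claw": 54}
    - {"tx": 0, "ty": 0, "tz": 1, "ax": 0, "ay": 0, "az": 0, "claw": 54}
    - {"tx": 0, "ty": 0, "tz": 1, "ax": 0, "ay": 0, "az": 0, "claw": 54}
    - {"tx": 0, "ty": 0, "tz": -38, "ax": 0, "ay": 0, "az": 0, "claw": 54}
    - {"tx": 2, "ty": 20, "tz": -38, "ax": 0, "ay": 0, "az": 0, "claw": 0}
    - {"tx": 4, "ty": 45, "tz": -38, "ax": 0, "ay": 0, "az": 0, "claw": 0}
    - {"tx": 4, "ty": 45, "tz": -38, "ax": 0, "ay": 0, "az": 0, "claw": 0}
    - {"tx": 4, "ty": 45, "tz": -38, "ax": 0, "ay": 0, "az": 0, "claw": 0}
    - {"tx": 4, "ty": 45, "tz": -38, "ax": 0, "ay": 0, "az": 0, "claw": 0}
    - {"tx": 4, "ty": 45, "tz": -38, "ax": 0, "ay": 0, "az": 0, "claw": 0}
    - {"tx": 4, "ty": 45, "tz": -20, "ax": 0, "ay": 0, "az": 0, "claw": 0}
    - {"tx": 4, "ty": 45, "tz": 1, "ax": 0, "ay": 0, "az": 0, "claw": 0}

```text
time_s: 18.13
tcp_pos: [0.5507, 0.169, 0.0081]
ee_rot: [[0.992, 0.127, 0.004], [0.127, -0.992, 0.002], [0.004, -0.002, -1.0]]
wrist_force: [0.0, 0.2, -0.1]
gripper_width: 0.1
gripper_force: 0.0
```

Emit:
servo_tool:
  deltas:
    - {"tx": 0, "ty": 0, "tz": 0, "ax": 0, "ay": 0, "az": 0, "claw": 0}
    - {"tx": 0, "ty": -8, "tz": 0, "ax": 0, "ay": 0, "az": 0, "claw": 0}
    - {"tx": 0, "ty": -14, "tz": 0, "ax": 0, "ay": 0, "az": 0, "claw": 0}
    - {"tx": 0, "ty": -20, "tz": 0, "ax": 0, "ay": 0, "az": 0, "claw": 0}
    - {"tx": 0, "ty": -25, "tz": 0, "ax": 0, "ay": 0, "az": 0, "claw": 0}
    - {"tx": 0, "ty": -30, "tz": 0, "ax": 0, "ay": 0, "az": 0, "claw": 0}
    - {"tx": 0, "ty": -35, "tz": 0, "ax": 0, "ay": 0, "az": 0, "claw": 0}
    - {"tx": 0, "ty": -40, "tz": 0, "ax": 0, "ay": 0, "az": 0, "claw": 0}
    - {"tx": 0, "ty": -42, "tz": 0, "ax": 0, "ay": 0, "az": 0, "claw": 0}
    - {"tx": 0, "ty": -44, "tz": 0, "ax": 0, "ay": 0, "az": 0, "claw": 0}
    - {"tx": 0, "ty": -44, "tz": 0, "ax": 0, "ay": 0, "az": 0, "claw": 0}

```text
time_s: 19.05
tcp_pos: [0.5439, 0.2112, 0.0071]
ee_rot: [[0.992, 0.126, 0.0], [0.126, -0.992, 0.0], [0.0, -0.0, -1.0]]
wrist_force: [0.6, -0.4, -0.4]
gripper_width: -0.001
gripper_force: 0.1
```

Emit:
servo_tool:
  deltas:
    - {"tx": 0, "ty": -1, "tz": 0, "ax": 0, "ay": 0, "az": 0, "claw": 0}
    - {"tx": 0, "ty": -2, "tz": 0, "ax": 0, "ay": 0, "az": 0, "claw": 0}
    - {"tx": 0, "ty": -2, "tz": 0, "ax": 0, "ay": 0, "az": 0, "claw": 0}

```text
time_s: 19.3
tcp_pos: [0.5439, 0.2113, 0.007]
ee_rot: [[0.992, 0.125, -0.001], [0.125, -0.992, -0.002], [-0.001, 0.002, -1.0]]
wrist_force: [3.2, -6.5, 0.9]
gripper_width: 0.004
gripper_force: 3.3
```

```bash
python3 -c "
from d import *
s=sense(); q=s['tcp_pos'][:2]-C; print(q@EX,q@EY,s['wrist_force'],s['tcp_pos'])"
```

```text
0.06999095573224821 -0.09524815349961634 [ 3.21564687 -6.51767384  0.88249911] [0.54387682 0.2112751  0.0070341 ]
```

Emit:
servo_tool:
  deltas:
    - {"tx": 0, "ty": 8, "tz": 0, "ax": 0, "ay": 0, "az": 0, "claw": 0}
    - {"tx": 0, "ty": 12, "tz": -10, "ax": 0, "ay": 0, "az": 0, "claw": 0}
    - {"tx": 0, "ty": 40, "tz": -50, "ax": 0, "ay": 0, "az": 0, "claw": 87}
    - {"tx": 0, "ty": 70, "tz": -90, "ax": 0, "ay": 0, "az": 0, "claw": 87}
    - {"tx": 0, "ty": 70, "tz": -100, "ax": 0, "ay": 0, "az": 0, "claw": 87}
    - {"tx": 0, "ty": 70, "tz": -100, "ax": 0, "ay": 0, "az": 0, "claw": 87}

```text
time_s: 19.8
tcp_pos: [0.5559, 0.1431, 0.1134]
ee_rot: [[0.992, 0.124, 0.011], [0.124, -0.992, 0.005], [0.011, -0.004, -1.0]]
wrist_force: [1.2, 0.8, 1.4]
gripper_width: 0.224
gripper_force: 0.0
```

```bash
python3 - <<'E'
import seg; from seg import *
seg.VM=60
snap('top','t3'); snap('side','s3'); snap('wrist','w6')
for n in ('t3','s3','w6'):
    print(n,slats(*load(n)))
E
python3 d.py .6383 .0221 .10 93.7
```

```text
t3 [(0.5014, 0.2569, 103.5, 73.5, -173.0), (0.6347, 0.0062, 111.7, 49.5, -176.3)]
s3 [(0.5235, 0.2508, 151.2, 133.8, -82.1), (0.6365, 0.0201, 142.0, 47.3, -175.9)]
w6 [(0.5542, 0.27, 168.6, 107.4, -82.6), (0.6393, 0.0249, 143.7, 44.3, -176.1)]
t [ 70.3 131.2   7.2] a [-1.00e-03 -1.00e-03 -1.51e+00] rows 3.6 12.1
```

Emit:
servo_tool:
  deltas:
    - {"tx": 70, "ty": 131, "tz": 0, "ax": 0, "ay": 0, "az": -1.51, "claw": 87}
    - {"tx": 70, "ty": 131, "tz": 0, "ax": 0, "ay": 0, "az": -1.51, "claw": 87}
    - {"tx": 70, "ty": 131, "tz": 0, "ax": 0, "ay": 0, "az": -1.51, "claw": 87}
    - {"tx": 70, "ty": 131, "tz": 0, "ax": 0, "ay": 0, "az": -1.51, "claw": 87}
    - {"tx": 70, "ty": 131, "tz": 0, "ax": 0, "ay": 0, "az": -1.51, "claw": 87}
    - {"tx": 70, "ty": 131, "tz": 0, "ax": 0, "ay": 0, "az": -1.51, "claw": 87}
    - {"tx": 70, "ty": 131, "tz": 0, "ax": 0, "ay": 0, "az": -1.51, "claw": 87}
    - {"tx": 70, "ty": 131, "tz": 0, "ax": 0, "ay": 0, "az": -1.51, "claw": 87}
    - {"tx": 70, "ty": 131, "tz": 0, "ax": 0, "ay": 0, "az": -1.51, "claw": 87}
    - {"tx": 70, "ty": 131, "tz": 0, "ax": 0, "ay": 0, "az": -1.51, "claw": 87}
    - {"tx": 70, "ty": 131, "tz": 0, "ax": 0, "ay": 0, "az": -1.51, "claw": 87}
    - {"tx": 70, "ty": 131, "tz": 0, "ax": 0, "ay": 0, "az": -1.51, "claw": 87}

```text
time_s: 20.95
tcp_pos: [0.6374, 0.023, 0.1049]
ee_rot: [[-0.037, 0.999, -0.004], [0.999, 0.037, -0.001], [-0.0, -0.004, -1.0]]
wrist_force: [-1.1, -0.6, -0.7]
gripper_width: 1.0
gripper_force: 0.0
```

Emit:
servo_tool:
  deltas:
    - {"tx": 0, "ty": 0, "tz": 35, "ax": 0, "ay": 0, "az": 0, "claw": 87}
    - {"tx": 0, "ty": 0, "tz": 70, "ax": 0, "ay": 0, "az": 0, "claw": 87}
    - {"tx": 0, "ty": 0, "tz": 70, "ax": 0, "ay": 0, "az": 0, "claw": 87}
    - {"tx": 0, "ty": 0, "tz": 70, "ax": 0, "ay": 0, "az": 0, "claw": 87}

```text
time_s: 21.28
tcp_pos: [0.6363, 0.0223, 0.034]
ee_rot: [[-0.031, 0.999, -0.007], [1.0, 0.031, -0.002], [-0.002, -0.007, -1.0]]
wrist_force: [0.2, -0.1, -0.4]
gripper_width: 1.0
gripper_force: 0.0
```

```bash
python3 d.py .6383 .0221 .005 93.7
```

```text
t [-0.2  2.3 29. ] a [-0.007  0.002 -0.033] rows 0.7 0.3
```

Emit:
servo_tool:
  deltas:
    - {"tx": 0, "ty": 2, "tz": 15, "ax": 0, "ay": 0, "az": -0.033, "claw": 87}
    - {"tx": 0, "ty": 2, "tz": 29, "ax": 0, "ay": 0, "az": -0.033, "claw": 87}
    - {"tx": 0, "ty": 2, "tz": 29, "ax": 0, "ay": 0, "az": -0.033, "claw": 87}
    - {"tx": 0, "ty": 2, "tz": 29, "ax": 0, "ay": 0, "az": -0.033, "claw": 35}
    - {"tx": 0, "ty": 2, "tz": 29, "ax": 0, "ay": 0, "az": -0.033, "claw": 35}
    - {"tx": 0, "ty": 2, "tz": 29, "ax": 0, "ay": 0, "az": -0.033, "claw": 35}
    - {"tx": 0, "ty": 2, "tz": 29, "ax": 0, "ay": 0, "az": -0.033, "claw": 35}
    - {"tx": 0, "ty": 2, "tz": 29, "ax": 0, "ay": 0, "az": -0.033, "claw": 35}
    - {"tx": 0, "ty": 2, "tz": 29, "ax": 0, "ay": 0, "az": -0.033, "claw": 35}
    - {"tx": 0, "ty": 2, "tz": 29, "ax": 0, "ay": 0, "az": -0.033, "claw": 35}
    - {"tx": 0, "ty": 2, "tz": 29, "ax": 0, "ay": 0, "az": -0.033, "claw": 35}

```text
time_s: 22.2
tcp_pos: [0.6401, 0.0223, 0.0082]
ee_rot: [[-0.063, 0.998, -0.001], [0.998, 0.063, -0.0], [-0.0, -0.001, -1.0]]
wrist_force: [-0.7, -0.2, 0.9]
gripper_width: 0.502
gripper_force: 30.0
```

Emit:
servo_tool:
  deltas:
    - {"tx": 0, "ty": 0, "tz": -40, "ax": 0, "ay": 0, "az": 0, "claw": 35}
    - {"tx": 0, "ty": 0, "tz": -60, "ax": 0, "ay": 0, "az": 0, "claw": 35}
    - {"tx": 0, "ty": 0, "tz": -60, "ax": 0, "ay": 0, "az": 0, "claw": 35}
    - {"tx": 0, "ty": 0, "tz": -60, "ax": 0, "ay": 0, "az": 0, "claw": 35}

```text
time_s: 22.53
tcp_pos: [0.6411, 0.0227, 0.0693]
ee_rot: [[-0.063, 0.998, 0.003], [0.998, 0.063, 0.001], [0.001, 0.003, -1.0]]
wrist_force: [-0.5, -0.0, -1.1]
gripper_width: 0.504
gripper_force: 30.0
```

```bash
python3 d.py $(python3 -c "from d import *;print(*jig(76,-138))") .065 7.2
```

```text
t [152.  -76.5   4.2] a [ 0.002 -0.003  1.508] rows 4.1 12.1
```

Emit:
servo_tool:
  deltas:
    - {"tx": 152, "ty": -76, "tz": -20, "ax": 0, "ay": 0, "az": 1.508, "claw": 35}
    - {"tx": 152, "ty": -76, "tz": -20, "ax": 0, "ay": 0, "az": 1.508, "claw": 35}
    - {"tx": 152, "ty": -76, "tz": -20, "ax": 0, "ay": 0, "az": 1.508, "claw": 35}
    - {"tx": 152, "ty": -76, "tz": 0, "ax": 0, "ay": 0, "az": 1.508, "claw": 35}
    - {"tx": 152, "ty": -76, "tz": 0, "ax": 0, "ay": 0, "az": 1.508, "claw": 35}
    - {"tx": 152, "ty": -76, "tz": 0, "ax": 0, "ay": 0, "az": 1.508, "claw": 35}
    - {"tx": 152, "ty": -76, "tz": 0, "ax": 0, "ay": 0, "az": 1.508, "claw": 35}
    - {"tx": 152, "ty": -76, "tz": 0, "ax": 0, "ay": 0, "az": 1.508, "claw": 35}
    - {"tx": 152, "ty": -76, "tz": 0, "ax": 0, "ay": 0, "az": 1.508, "claw": 35}
    - {"tx": 152, "ty": -76, "tz": 0, "ax": 0, "ay": 0, "az": 1.508, "claw": 35}
    - {"tx": 152, "ty": -76, "tz": 0, "ax": 0, "ay": 0, "az": 1.508, "claw": 35}
    - {"tx": 152, "ty": -76, "tz": 0, "ax": 0, "ay": 0, "az": 1.508, "claw": 35}

```text
time_s: 23.53
tcp_pos: [0.5537, 0.1687, 0.0662]
ee_rot: [[0.988, 0.155, -0.003], [0.155, -0.988, -0.002], [-0.003, 0.001, -1.0]]
wrist_force: [-0.0, -0.8, -1.6]
gripper_width: 0.5
gripper_force: 30.0
```

Emit:
servo_tool:
  deltas:
    - {"tx": 0, "ty": 0, "tz": 0, "ax": 0, "ay": 0, "az": 0, "claw": 35}
    - {"tx": 0, "ty": 0, "tz": 35, "ax": 0, "ay": 0, "az": 0, "claw": 35}
    - {"tx": 0, "ty": 0, "tz": 57, "ax": 0, "ay": 0, "az": 0, "claw": 35}
    - {"tx": 0, "ty": 0, "tz": 57, "ax": 0, "ay": 0, "az": 0, "claw": 35}
    - {"tx": 0, "ty": 0, "tz": 57, "ax": 0, "ay": 0, "az": 0, "claw": 35}

```text
time_s: 23.95
tcp_pos: [0.5539, 0.1687, 0.0096]
ee_rot: [[0.986, 0.164, -0.003], [0.164, -0.986, -0.002], [-0.004, 0.002, -1.0]]
wrist_force: [-0.4, 0.1, -1.9]
gripper_width: 0.5
gripper_force: 30.0
```

```bash
python3 d.py $(python3 -c "from d import *;print(*jig(67,-138))") .0085 7.2
```

```text
t [-7.6 -1.   1.1] a [0.002 0.004 0.039] rows 0.2 0.3
```

Emit:
servo_tool:
  deltas:
    - {"tx": 0, "ty": 0, "tz": 1, "ax": 0, "ay": 0, "az": 0.038, "claw": 35}
    - {"tx": -2, "ty": 0, "tz": 1, "ax": 0, "ay": 0, "az": 0.038, "claw": 35}
    - {"tx": -4, "ty": 0, "tz": 1, "ax": 0, "ay": 0, "az": 0.038, "claw": 35}
    - {"tx": -5, "ty": 0, "tz": 1, "ax": 0, "ay": 0, "az": 0.038, "claw": 35}
    - {"tx": -6, "ty": 0, "tz": 1, "ax": 0, "ay": 0, "az": 0.038, "claw": 35}
    - {"tx": -7, "ty": 0, "tz": 1, "ax": 0, "ay": 0, "az": 0.038, "claw": 35}
    - {"tx": -7, "ty": 0, "tz": 1, "ax": 0, "ay": 0, "az": 0.038, "claw": 35}

```text
time_s: 24.53
tcp_pos: [0.5478, 0.1681, 0.0103]
ee_rot: [[0.992, 0.125, 0.0], [0.125, -0.992, 0.0], [0.0, -0.0, -1.0]]
wrist_force: [0.6, -0.2, -0.6]
gripper_width: 0.5
gripper_force: 30.0
```

Emit:
servo_tool:
  deltas:
    - {"tx": -1, "ty": 0, "tz": 0, "ax": 0, "ay": 0, "az": 0, "claw": 35}
    - {"tx": -2, "ty": 0, "tz": 0, "ax": 0, "ay": 0, "az": 0, "claw": 35}
    - {"tx": -2, "ty": 0, "tz": 0, "ax": 0, "ay": 0, "az": 0, "claw": 35}

```text
time_s: 24.78
tcp_pos: [0.5463, 0.168, 0.0102]
ee_rot: [[0.992, 0.125, 0.001], [0.125, -0.992, 0.0], [0.001, -0.0, -1.0]]
wrist_force: [0.4, 0.7, -1.0]
gripper_width: 0.501
gripper_force: 30.0
```

Emit:
servo_tool:
  deltas:
    - {"tx": -1, "ty": 0, "tz": 0, "ax": 0, "ay": 0, "az": 0, "claw": 35}
    - {"tx": -2, "ty": 0, "tz": 0, "ax": 0, "ay": 0, "az": 0, "claw": 35}
    - {"tx": -2, "ty": 0, "tz": 0, "ax": 0, "ay": 0, "az": 0, "claw": 35}

```text
time_s: 25.03
tcp_pos: [0.5462, 0.1683, 0.0107]
ee_rot: [[0.992, 0.126, 0.005], [0.126, -0.992, 0.002], [0.005, -0.001, -1.0]]
wrist_force: [5.6, -1.8, -2.1]
gripper_width: 0.505
gripper_force: 30.0
```

Emit:
servo_tool:
  deltas:
    - {"tx": 1, "ty": 0, "tz": 2, "ax": 0, "ay": 0, "az": 0, "claw": 35}
    - {"tx": 1, "ty": 0, "tz": 2, "ax": 0, "ay": 0, "az": 0, "claw": 54}
    - {"tx": 1, "ty": 0, "tz": 2, "ax": 0, "ay": 0, "az": 0, "claw": 54}
    - {"tx": 1, "ty": 0, "tz": 2, "ax": 0, "ay": 0, "az": 0, "claw": 54}
    - {"tx": 1, "ty": 0, "tz": -36, "ax": 0, "ay": 0, "az": 0, "claw": 54}
    - {"tx": 2, "ty": 20, "tz": -36, "ax": 0, "ay": 0, "az": 0, "claw": 0}
    - {"tx": 4, "ty": 45, "tz": -36, "ax": 0, "ay": 0, "az": 0, "claw": 0}
    - {"tx": 4, "ty": 45, "tz": -36, "ax": 0, "ay": 0, "az": 0, "claw": 0}
    - {"tx": 4, "ty": 45, "tz": -36, "ax": 0, "ay": 0, "az": 0, "claw": 0}
    - {"tx": 4, "ty": 45, "tz": -36, "ax": 0, "ay": 0, "az": 0, "claw": 0}
    - {"tx": 4, "ty": 45, "tz": -20, "ax": 0, "ay": 0, "az": 0, "claw": 0}
    - {"tx": 4, "ty": 45, "tz": 3, "ax": 0, "ay": 0, "az": 0, "claw": 0}

```text
time_s: 26.03
tcp_pos: [0.5553, 0.1252, 0.0086]
ee_rot: [[0.992, 0.126, 0.005], [0.126, -0.992, 0.002], [0.005, -0.002, -1.0]]
wrist_force: [0.1, 0.4, 0.7]
gripper_width: 0.175
gripper_force: 0.0
```

Emit:
servo_tool:
  deltas:
    - {"tx": 0, "ty": 0, "tz": 0, "ax": 0, "ay": 0, "az": 0, "claw": 0}
    - {"tx": 0, "ty": -8, "tz": 0, "ax": 0, "ay": 0, "az": 0, "claw": 0}
    - {"tx": 0, "ty": -14, "tz": 0, "ax": 0, "ay": 0, "az": 0, "claw": 0}
    - {"tx": 0, "ty": -20, "tz": 0, "ax": 0, "ay": 0, "az": 0, "claw": 0}
    - {"tx": 0, "ty": -25, "tz": 0, "ax": 0, "ay": 0, "az": 0, "claw": 0}
    - {"tx": 0, "ty": -30, "tz": 0, "ax": 0, "ay": 0, "az": 0, "claw": 0}
    - {"tx": 0, "ty": -35, "tz": 0, "ax": 0, "ay": 0, "az": 0, "claw": 0}
    - {"tx": 0, "ty": -40, "tz": 0, "ax": 0, "ay": 0, "az": 0, "claw": 0}
    - {"tx": 0, "ty": -42, "tz": 0, "ax": 0, "ay": 0, "az": 0, "claw": 0}
    - {"tx": 0, "ty": -44, "tz": 0, "ax": 0, "ay": 0, "az": 0, "claw": 0}
    - {"tx": 0, "ty": -44, "tz": 0, "ax": 0, "ay": 0, "az": 0, "claw": 0}

```text
time_s: 26.95
tcp_pos: [0.5482, 0.1674, 0.0071]
ee_rot: [[0.992, 0.125, 0.0], [0.125, -0.992, 0.0], [0.0, -0.0, -1.0]]
wrist_force: [-0.2, -0.2, -0.4]
gripper_width: 0.006
gripper_force: 0.0
```

Emit:
servo_tool:
  deltas:
    - {"tx": 0, "ty": -1, "tz": 0, "ax": 0, "ay": 0, "az": 0, "claw": 0}
    - {"tx": 0, "ty": -2, "tz": 0, "ax": 0, "ay": 0, "az": 0, "claw": 0}
    - {"tx": 0, "ty": -2, "tz": 0, "ax": 0, "ay": 0, "az": 0, "claw": 0}

```text
time_s: 27.2
tcp_pos: [0.5481, 0.1675, 0.007]
ee_rot: [[0.992, 0.124, -0.001], [0.124, -0.992, -0.002], [-0.001, 0.002, -1.0]]
wrist_force: [2.5, -7.3, 0.9]
gripper_width: 0.008
gripper_force: 3.6
```

Emit:
servo_tool:
  deltas:
    - {"tx": 0, "ty": -1, "tz": 0, "ax": 0, "ay": 0, "az": 0, "claw": 0}
    - {"tx": 0, "ty": -2, "tz": 0, "ax": 0, "ay": 0, "az": 0, "claw": 0}
    - {"tx": 0, "ty": -2, "tz": 0, "ax": 0, "ay": 0, "az": 0, "claw": 0}

```text
time_s: 27.45
tcp_pos: [0.5481, 0.1676, 0.0071]
ee_rot: [[0.992, 0.124, -0.001], [0.124, -0.992, -0.004], [-0.002, 0.004, -1.0]]
wrist_force: [6.3, -13.8, 2.1]
gripper_width: 0.007
gripper_force: 7.1
```

```bash
python3 -c "
from d import *
s=sense(); q=s['tcp_pos'][:2]-C; print(q@EX,q@EY,s['wrist_force'],s['tcp_pos'])"
```

```text
0.06867622494993608 -0.1391185868133726 [  6.31141374 -13.81566121   2.10896642] [0.54807087 0.16758582 0.00705726]
```

Emit:
servo_tool:
  deltas:
    - {"tx": 0, "ty": 8, "tz": 0, "ax": 0, "ay": 0, "az": 0, "claw": 0}
    - {"tx": 0, "ty": 12, "tz": -20, "ax": 0, "ay": 0, "az": 0, "claw": 0}
    - {"tx": -30, "ty": 0, "tz": -60, "ax": 0, "ay": 0, "az": 0, "claw": 0}
    - {"tx": -60, "ty": -40, "tz": -100, "ax": 0, "ay": 0, "az": 0, "claw": 0}
    - {"tx": -80, "ty": -70, "tz": -140, "ax": 0, "ay": 0, "az": 0, "claw": 0}
    - {"tx": -80, "ty": -70, "tz": -180, "ax": 0, "ay": 0, "az": 0, "claw": 0}
    - {"tx": -80, "ty": -70, "tz": -180, "ax": 0, "ay": 0, "az": 0, "claw": 0}
    - {"tx": -80, "ty": -70, "tz": -180, "ax": 0, "ay": 0, "az": 0, "claw": 0}
    - {"tx": -80, "ty": -70, "tz": -180, "ax": 0, "ay": 0, "az": 0, "claw": 0}

```text
time_s: 28.2
tcp_pos: [0.4598, 0.2323, 0.1893]
ee_rot: [[0.992, 0.126, 0.004], [0.126, -0.992, 0.005], [0.004, -0.004, -1.0]]
wrist_force: [0.0, -0.3, -0.0]
gripper_width: 0.009
gripper_force: 0.0
```

Run:
```python
from h import *
im=snap('wrist','w7'); cv2.imwrite('pics/w7c.png',cv2.resize(im[0:240,60:420],(720,480),interpolation=cv2.INTER_CUBIC))
```

```text
(no output)
```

View pics/w7c.png

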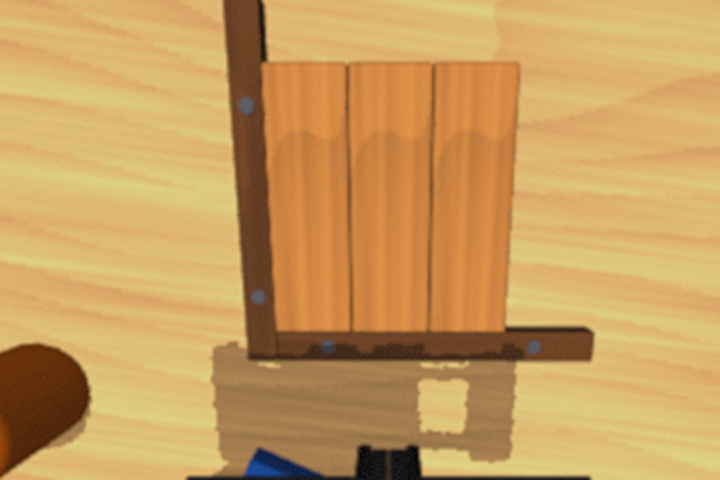

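All three slats are flush: joints tight at (348,200) and (432,200), ends on the stop along row 330, first slat on the side strip at x≈268. Now the tins. Each gets gripped with the tool tilted 45° one way, then turned 90° about the closing axis.

```bash
cat > g.py <<'E'
# g.py gx gy gz yaw tilt : deltas so that the GRASP point is at g
import sys; from d import *
v=list(map(float,sys.argv[1:])); R1=(Ro.from_euler('z',v[3],degrees=True)*Ro.from_euler('x',180,degrees=True)*Ro.from_euler('y',v[4],degrees=True)).as_matrix()
deltas(np.array(v[:3])+.019*R1[:,2],v[3],v[4])
E
python3 g.py .4388 -.271 .25 -90 0
```

```text
t [-82.7 495.5 -44.6] a [-2.000e-03  1.000e-03  1.696e+00] rows 12.1 13.6
```

Emit:
servo_tool:
  deltas:
    - {"tx": -83, "ty": 495, "tz": -45, "ax": 0, "ay": 0, "az": 1.696, "claw": 70}
    - {"tx": -83, "ty": 495, "tz": -45, "ax": 0, "ay": 0, "az": 1.696, "claw": 70}
    - {"tx": -83, "ty": 495, "tz": -45, "ax": 0, "ay": 0, "az": 1.696, "claw": 70}
    - {"tx": -83, "ty": 495, "tz": -45, "ax": 0, "ay": 0, "az": 1.696, "claw": 70}
    - {"tx": -83, "ty": 495, "tz": -45, "ax": 0, "ay": 0, "az": 1.696, "claw": 70}
    - {"tx": -83, "ty": 495, "tz": -45, "ax": 0, "ay": 0, "az": 1.696, "claw": 70}
    - {"tx": -83, "ty": 495, "tz": -45, "ax": 0, "ay": 0, "az": 1.696, "claw": 70}
    - {"tx": -83, "ty": 495, "tz": -45, "ax": 0, "ay": 0, "az": 1.696, "claw": 70}
    - {"tx": -83, "ty": 495, "tz": -45, "ax": 0, "ay": 0, "az": 1.696, "claw": 70}
    - {"tx": -83, "ty": 495, "tz": -45, "ax": 0, "ay": 0, "az": 1.696, "claw": 70}
    - {"tx": -83, "ty": 495, "tz": -45, "ax": 0, "ay": 0, "az": 1.696, "claw": 70}
    - {"tx": -83, "ty": 495, "tz": -45, "ax": 0, "ay": 0, "az": 1.696, "claw": 70}

```text
time_s: 29.25
tcp_pos: [0.4374, -0.2692, 0.2297]
ee_rot: [[0.187, -0.982, -0.004], [-0.982, -0.187, 0.002], [-0.002, 0.003, -1.0]]
wrist_force: [2.1, 1.1, 0.3]
gripper_width: 0.776
gripper_force: 0.0
```

```bash
python3 g.py .4388 -.271 .20 -90 -45; python3 -c "
from h import *; print(sense()['joints'])"
```

```text
t [-11.   -3.7  43.1] a [ 0.077 -0.781  0.177] rows 1.1 6.4
[-1.35110351e+01  1.09616178e+01 -1.41334388e+01 -5.55604357e-02
 -6.51256870e+01  2.43011596e+01]
```

Emit:
servo_tool:
  deltas:
    - {"tx": -11, "ty": -4, "tz": 43, "ax": 0.077, "ay": -0.781, "az": 0.177, "claw": 70}
    - {"tx": -11, "ty": -4, "tz": 43, "ax": 0.077, "ay": -0.781, "az": 0.177, "claw": 70}
    - {"tx": -11, "ty": -4, "tz": 43, "ax": 0.077, "ay": -0.781, "az": 0.177, "claw": 70}
    - {"tx": -11, "ty": -4, "tz": 43, "ax": 0.077, "ay": -0.781, "az": 0.177, "claw": 70}
    - {"tx": -11, "ty": -4, "tz": 43, "ax": 0.077, "ay": -0.781, "az": 0.177, "claw": 70}
    - {"tx": -11, "ty": -4, "tz": 43, "ax": 0.077, "ay": -0.781, "az": 0.177, "claw": 70}
    - {"tx": -11, "ty": -4, "tz": 43, "ax": 0.077, "ay": -0.781, "az": 0.177, "claw": 70}
    - {"tx": -11, "ty": -4, "tz": 43, "ax": 0.077, "ay": -0.781, "az": 0.177, "claw": 70}
    - {"tx": -11, "ty": -4, "tz": 43, "ax": 0.077, "ay": -0.781, "az": 0.177, "claw": 70}

```text
time_s: 30.0
tcp_pos: [0.4399, -0.256, 0.1862]
ee_rot: [[0.003, -1.0, -0.004], [-0.707, -0.005, 0.707], [-0.707, 0.0, -0.707]]
wrist_force: [0.4, 0.6, 0.5]
gripper_width: 0.806
gripper_force: 0.0
```

```bash
python3 g.py .4388 -.271 .026 -90 -45
python3 - <<'E'
from h import *
print(sense()['joints'])
im=snap('side','s4'); cv2.imwrite('pics/s4c.png',cv2.resize(im[100:340,120:420],(750,600),interpolation=cv2.INTER_CUBIC))
E
```

```text
t [123.9   1.  121.7] a [0.004 0.    0.003] rows 4.2 0.0
[-35.3503417   29.71438536   6.9584337  -35.30325336 -96.12420698
  41.07113312]
```

View pics/s4c.png

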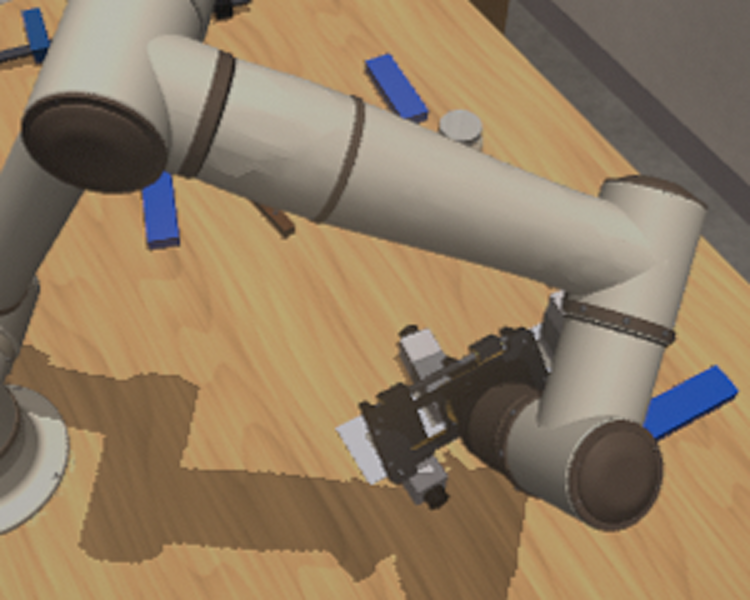

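The arm is tilted over tin C at (430,450) in the crop. The wrist joint, at about (610,470), hangs on the -y side. I'll check its height before descending.

Run:
```python
from h import *
s=sense(); p=np.array(s['tcp_pos']); R=np.array(s['ee_rot'])
for d in (0,.07,.15,.2,.25,.3,.35,.4):
    q=p-R[:,2]*d; u,v=proj('side',q); print(d,q.round(3),round((u-120)*2.5),round((v-100)*2.5))
```

```text
0 [ 0.44  -0.255  0.187] 414 380
0.07 [ 0.441 -0.305  0.237] 443 393
0.15 [ 0.441 -0.361  0.294] 481 411
0.2 [ 0.441 -0.397  0.329] 508 423
0.25 [ 0.441 -0.432  0.364] 538 436
0.3 [ 0.441 -0.467  0.4  ] 571 451
0.35 [ 0.442 -0.503  0.435] 609 468
0.4 [ 0.442 -0.538  0.471] 651 487
```

The wrist joint sits at z ≈ 0.43, so there's ample clearance. Descend and grip.

Emit:
servo_tool:
  deltas:
    - {"tx": 30, "ty": 0, "tz": 29, "ax": 0, "ay": 0, "az": 0, "claw": 70}
    - {"tx": 58, "ty": 1, "tz": 57, "ax": 0, "ay": 0, "az": 0, "claw": 70}
    - {"tx": 86, "ty": 1, "tz": 85, "ax": 0, "ay": 0, "az": 0, "claw": 70}
    - {"tx": 110, "ty": 1, "tz": 108, "ax": 0, "ay": 0, "az": 0, "claw": 70}
    - {"tx": 124, "ty": 1, "tz": 122, "ax": 0, "ay": 0, "az": 0, "claw": 70}
    - {"tx": 124, "ty": 1, "tz": 122, "ax": 0, "ay": 0, "az": 0, "claw": 70}
    - {"tx": 124, "ty": 1, "tz": 122, "ax": 0, "ay": 0, "az": 0, "claw": 70}

```text
time_s: 30.63
tcp_pos: [0.4404, -0.2561, 0.015]
ee_rot: [[0.009, -1.0, -0.005], [-0.708, -0.01, 0.706], [-0.706, -0.002, -0.708]]
wrist_force: [-0.0, 0.3, 0.4]
gripper_width: 0.807
gripper_force: 0.0
```

Emit:
servo_tool:
  deltas:
    - {"tx": 0, "ty": 0, "tz": 0, "ax": 0, "ay": 0, "az": 0, "claw": 33}
    - {"tx": 0, "ty": 0, "tz": 0, "ax": 0, "ay": 0, "az": 0, "claw": 33}
    - {"tx": 0, "ty": 0, "tz": 0, "ax": 0, "ay": 0, "az": 0, "claw": 33}
    - {"tx": 0, "ty": 0, "tz": 0, "ax": 0, "ay": 0, "az": 0, "claw": 33}
    - {"tx": 0, "ty": 0, "tz": 0, "ax": 0, "ay": 0, "az": 0, "claw": 33}
    - {"tx": 0, "ty": 0, "tz": 0, "ax": 0, "ay": 0, "az": 0, "claw": 33}
    - {"tx": 0, "ty": 0, "tz": 0, "ax": 0, "ay": 0, "az": 0, "claw": 33}
    - {"tx": 0, "ty": 0, "tz": 0, "ax": 0, "ay": 0, "az": 0, "claw": 33}

```text
time_s: 31.3
tcp_pos: [0.4393, -0.2571, 0.016]
ee_rot: [[0.008, -1.0, -0.005], [-0.707, -0.009, 0.707], [-0.707, -0.002, -0.707]]
wrist_force: [-3.8, -2.0, 6.3]
gripper_width: 0.484
gripper_force: 30.0
```

```bash
python3 g.py .4388 -.271 .16 -90 -45;python3 g.py .430 -.225 .20 -90 45
```

```text
t [-92.    0.2 -92.7] a [ 0.005 -0.     0.008] rows 3.1 0.1
t [-133.9    8.7 -107.4] a [-0.002  1.57   0.01 ] rows 4.1 12.6
```

Emit:
servo_tool:
  deltas:
    - {"tx": -25, "ty": 0, "tz": -25, "ax": 0, "ay": 0, "az": 0, "claw": 33}
    - {"tx": -50, "ty": 0, "tz": -50, "ax": 0, "ay": 0, "az": 0, "claw": 33}
    - {"tx": -75, "ty": 0, "tz": -75, "ax": 0, "ay": 0, "az": 0, "claw": 33}
    - {"tx": -100, "ty": 0, "tz": -100, "ax": 0, "ay": 0, "az": 0, "claw": 33}
    - {"tx": -110, "ty": 0, "tz": -110, "ax": 0, "ay": 0, "az": 0, "claw": 33}
    - {"tx": -110, "ty": 0, "tz": -110, "ax": 0, "ay": 0, "az": 0, "claw": 33}

```text
time_s: 31.8
tcp_pos: [0.4416, -0.2581, 0.1734]
ee_rot: [[0.013, -1.0, 0.003], [-0.713, -0.007, 0.702], [-0.701, -0.011, -0.713]]
wrist_force: [-0.3, -0.2, -3.1]
gripper_width: 0.481
gripper_force: 30.0
```

```bash
python3 g.py .430 -.2136 .17 -90 45
```

```text
t [-10.5  11.6  33.7] a [-0.013  1.563  0.007] rows 0.9 12.5
```

Emit:
servo_tool:
  deltas:
    - {"tx": -10, "ty": 12, "tz": 10, "ax": -0.013, "ay": 1.563, "az": 0.007, "claw": 33}
    - {"tx": -10, "ty": 12, "tz": 10, "ax": -0.013, "ay": 1.563, "az": 0.007, "claw": 33}
    - {"tx": -10, "ty": 12, "tz": 10, "ax": -0.013, "ay": 1.563, "az": 0.007, "claw": 33}
    - {"tx": -10, "ty": 12, "tz": 20, "ax": -0.013, "ay": 1.563, "az": 0.007, "claw": 33}
    - {"tx": -10, "ty": 12, "tz": 20, "ax": -0.013, "ay": 1.563, "az": 0.007, "claw": 33}
    - {"tx": -10, "ty": 12, "tz": 30, "ax": -0.013, "ay": 1.563, "az": 0.007, "claw": 33}
    - {"tx": -10, "ty": 12, "tz": 34, "ax": -0.013, "ay": 1.563, "az": 0.007, "claw": 33}
    - {"tx": -10, "ty": 12, "tz": 34, "ax": -0.013, "ay": 1.563, "az": 0.007, "claw": 33}
    - {"tx": -10, "ty": 12, "tz": 34, "ax": -0.013, "ay": 1.563, "az": 0.007, "claw": 33}
    - {"tx": -10, "ty": 12, "tz": 34, "ax": -0.013, "ay": 1.563, "az": 0.007, "claw": 33}
    - {"tx": -10, "ty": 12, "tz": 34, "ax": -0.013, "ay": 1.563, "az": 0.007, "claw": 33}
    - {"tx": -10, "ty": 12, "tz": 34, "ax": -0.013, "ay": 1.563, "az": 0.007, "claw": 33}

```text
time_s: 32.8
tcp_pos: [0.4261, -0.2248, 0.1511]
ee_rot: [[0.009, -1.0, -0.009], [-0.797, -0.002, -0.603], [0.603, 0.013, -0.797]]
wrist_force: [-0.3, -0.6, -4.0]
gripper_width: 0.478
gripper_force: 30.0
```

```bash
python3 g.py .430 -.2136 .095 -90 45
```

```text
t [-40.1  -4.8  56.7] a [0.009 0.138 0.01 ] rows 1.7 1.1
```

Emit:
servo_tool:
  deltas:
    - {"tx": 0, "ty": 0, "tz": 0, "ax": 0.009, "ay": 0.138, "az": 0.01, "claw": 33}
    - {"tx": -20, "ty": -4, "tz": 28, "ax": 0.009, "ay": 0.138, "az": 0.01, "claw": 33}
    - {"tx": -40, "ty": -4, "tz": 57, "ax": 0.009, "ay": 0.138, "az": 0.01, "claw": 33}
    - {"tx": -40, "ty": -4, "tz": 57, "ax": 0.009, "ay": 0.138, "az": 0.01, "claw": 33}
    - {"tx": -40, "ty": -4, "tz": 57, "ax": 0.009, "ay": 0.138, "az": 0.01, "claw": 33}

```text
time_s: 33.22
tcp_pos: [0.428, -0.2291, 0.081]
ee_rot: [[0.002, -1.0, -0.008], [-0.709, 0.004, -0.705], [0.705, 0.007, -0.709]]
wrist_force: [0.9, -1.2, -2.2]
gripper_width: 0.481
gripper_force: 30.0
```

```bash
python3 g.py .430 -.2136 .077 -90 45;  python3 - <<'E'
from h import *
im=snap('side','s5'); u,v=map(int,proj('side',[.43,-.23,.06])); cv2.imwrite('pics/s5c.png',cv2.resize(im[v-70:v+70,u-90:u+90],(720,560),interpolation=cv2.INTER_CUBIC)); print(sense()['joints'])
E
```

```text
t [-13.7  -2.1  10.9] a [0.008 0.003 0.002] rows 0.4 0.1
[  3.21589389  20.97379204 -58.91319354  76.66337035 -46.33820696
 -75.8881931 ]
```

View pics/s5c.png

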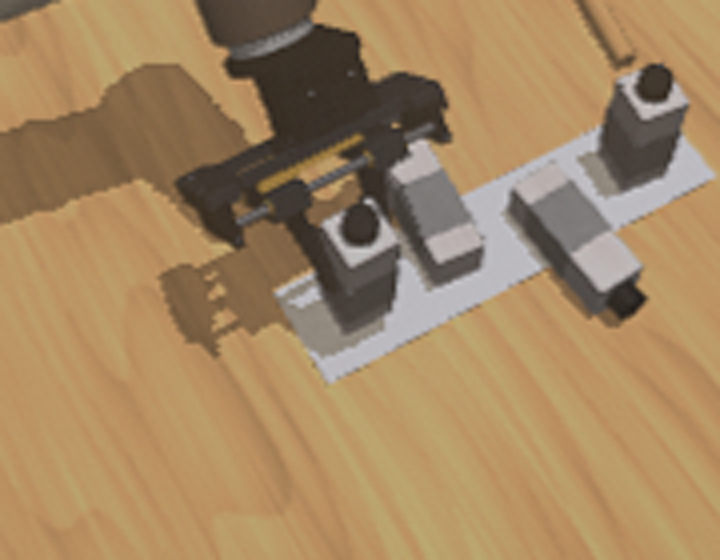

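Tin C hangs upright over the strip at (360,270). B lies at (440,215), A at (575,240), and tin_up stands at (650,130). Lower until contact.

Emit:
servo_tool:
  deltas:
    - {"tx": -5, "ty": 0, "tz": 5, "ax": 0, "ay": 0, "az": 0, "claw": 33}
    - {"tx": -9, "ty": -1, "tz": 9, "ax": 0, "ay": 0, "az": 0, "claw": 33}
    - {"tx": -11, "ty": -1, "tz": 11, "ax": 0, "ay": 0, "az": 0, "claw": 33}
    - {"tx": -11, "ty": -1, "tz": 11, "ax": 0, "ay": 0, "az": 0, "claw": 33}

```text
time_s: 33.6
tcp_pos: [0.4323, -0.2282, 0.0687]
ee_rot: [[-0.005, -1.0, 0.002], [-0.709, 0.002, -0.705], [0.705, -0.004, -0.709]]
wrist_force: [-0.3, -0.0, -3.3]
gripper_width: 0.48
gripper_force: 30.0
```

Emit:
servo_tool:
  deltas:
    - {"tx": -0.7, "ty": 0, "tz": 0.7, "ax": 0, "ay": 0, "az": 0, "claw": 33}
    - {"tx": -1.4, "ty": 0, "tz": 1.4, "ax": 0, "ay": 0, "az": 0, "claw": 33}
    - {"tx": -1.4, "ty": 0, "tz": 1.4, "ax": 0, "ay": 0, "az": 0, "claw": 33}

```text
time_s: 33.85
tcp_pos: [0.4321, -0.2281, 0.0664]
ee_rot: [[-0.004, -1.0, 0.001], [-0.709, 0.002, -0.705], [0.705, -0.004, -0.709]]
wrist_force: [-0.0, 0.5, -3.6]
gripper_width: 0.482
gripper_force: 30.0
```

Emit:
servo_tool:
  deltas:
    - {"tx": -0.7, "ty": 0, "tz": 0.7, "ax": 0, "ay": 0, "az": 0, "claw": 33}
    - {"tx": -1.4, "ty": 0, "tz": 1.4, "ax": 0, "ay": 0, "az": 0, "claw": 33}
    - {"tx": -1.4, "ty": 0, "tz": 1.4, "ax": 0, "ay": 0, "az": 0, "claw": 33}

```text
time_s: 34.1
tcp_pos: [0.4319, -0.2282, 0.064]
ee_rot: [[-0.003, -1.0, 0.001], [-0.709, 0.002, -0.705], [0.705, -0.003, -0.709]]
wrist_force: [0.7, 0.4, -2.9]
gripper_width: 0.479
gripper_force: 30.0
```

Emit:
servo_tool:
  deltas:
    - {"tx": -0.7, "ty": 0, "tz": 0.7, "ax": 0, "ay": 0, "az": 0, "claw": 33}
    - {"tx": -1.4, "ty": 0, "tz": 1.4, "ax": 0, "ay": 0, "az": 0, "claw": 33}
    - {"tx": -1.4, "ty": 0, "tz": 1.4, "ax": 0, "ay": 0, "az": 0, "claw": 33}

```text
time_s: 34.35
tcp_pos: [0.4319, -0.2282, 0.0619]
ee_rot: [[-0.003, -1.0, 0.001], [-0.709, 0.002, -0.705], [0.705, -0.003, -0.709]]
wrist_force: [-0.3, -0.3, -4.2]
gripper_width: 0.479
gripper_force: 30.0
```

Emit:
servo_tool:
  deltas:
    - {"tx": -0.7, "ty": 0, "tz": 0.7, "ax": 0, "ay": 0, "az": 0, "claw": 33}
    - {"tx": -1.4, "ty": 0, "tz": 1.4, "ax": 0, "ay": 0, "az": 0, "claw": 33}
    - {"tx": -1.4, "ty": 0, "tz": 1.4, "ax": 0, "ay": 0, "az": 0, "claw": 33}

```text
time_s: 34.6
tcp_pos: [0.4319, -0.2282, 0.0599]
ee_rot: [[-0.003, -1.0, 0.001], [-0.709, 0.002, -0.705], [0.705, -0.003, -0.709]]
wrist_force: [0.5, -0.8, -3.6]
gripper_width: 0.48
gripper_force: 30.0
```

Emit:
servo_tool:
  deltas:
    - {"tx": -0.7, "ty": 0, "tz": 0.7, "ax": 0, "ay": 0, "az": 0, "claw": 33}
    - {"tx": -0.7, "ty": 0, "tz": 0.7, "ax": 0, "ay": 0, "az": 0, "claw": 33}

```text
time_s: 34.77
tcp_pos: [0.4319, -0.2282, 0.059]
ee_rot: [[-0.003, -1.0, 0.001], [-0.709, 0.002, -0.705], [0.705, -0.003, -0.709]]
wrist_force: [-0.6, -0.7, -3.2]
gripper_width: 0.483
gripper_force: 30.0
```

Emit:
servo_tool:
  deltas:
    - {"tx": -0.7, "ty": 0, "tz": 0.7, "ax": 0, "ay": 0, "az": 0, "claw": 33}
    - {"tx": -1.4, "ty": 0, "tz": 1.4, "ax": 0, "ay": 0, "az": 0, "claw": 33}
    - {"tx": -1.4, "ty": 0, "tz": 1.4, "ax": 0, "ay": 0, "az": 0, "claw": 33}

```text
time_s: 35.02
tcp_pos: [0.4319, -0.2281, 0.057]
ee_rot: [[-0.003, -1.0, 0.001], [-0.709, 0.002, -0.705], [0.705, -0.003, -0.709]]
wrist_force: [0.6, 0.8, -2.3]
gripper_width: 0.478
gripper_force: 30.0
```

Emit:
servo_tool:
  deltas:
    - {"tx": -0.7, "ty": 0, "tz": 0.7, "ax": 0, "ay": 0, "az": 0, "claw": 33}
    - {"tx": -1.4, "ty": 0, "tz": 1.4, "ax": 0, "ay": 0, "az": 0, "claw": 33}
    - {"tx": -1.4, "ty": 0, "tz": 1.4, "ax": 0, "ay": 0, "az": 0, "claw": 33}

```text
time_s: 35.27
tcp_pos: [0.4322, -0.2287, 0.0568]
ee_rot: [[-0.003, -1.0, 0.002], [-0.706, 0.001, -0.708], [0.708, -0.004, -0.706]]
wrist_force: [-3.0, 4.5, 6.7]
gripper_width: 0.48
gripper_force: 30.0
```

Emit:
servo_tool:
  deltas:
    - {"tx": -0.7, "ty": 0, "tz": 0.7, "ax": 0, "ay": 0, "az": 0, "claw": 33}
    - {"tx": -1.4, "ty": 0, "tz": 1.4, "ax": 0, "ay": 0, "az": 0, "claw": 33}
    - {"tx": -1.4, "ty": 0, "tz": 1.4, "ax": 0, "ay": 0, "az": 0, "claw": 33}

```text
time_s: 35.52
tcp_pos: [0.4324, -0.2292, 0.0568]
ee_rot: [[-0.004, -1.0, 0.004], [-0.703, 0.0, -0.711], [0.711, -0.006, -0.703]]
wrist_force: [-7.1, 10.1, 20.4]
gripper_width: 0.48
gripper_force: 30.0
```

Emit:
servo_tool:
  deltas:
    - {"tx": 2, "ty": 0, "tz": -2, "ax": 0, "ay": 0, "az": 0, "claw": 33}
    - {"tx": 2, "ty": 0, "tz": -2, "ax": 0, "ay": 0, "az": 0, "claw": 33}
    - {"tx": 2, "ty": 0, "tz": -2, "ax": 0, "ay": 0, "az": 0, "claw": 58}
    - {"tx": 2, "ty": 0, "tz": -2, "ax": 0, "ay": 0, "az": 0, "claw": 58}
    - {"tx": 2, "ty": 0, "tz": -2, "ax": 0, "ay": 0, "az": 0, "claw": 58}
    - {"tx": 2, "ty": 0, "tz": -2, "ax": 0, "ay": 0, "az": 0, "claw": 58}
    - {"tx": 2, "ty": 0, "tz": -2, "ax": 0, "ay": 0, "az": 0, "claw": 58}

```text
time_s: 36.1
tcp_pos: [0.432, -0.2283, 0.0559]
ee_rot: [[-0.003, -1.0, 0.0], [-0.709, 0.002, -0.706], [0.706, -0.003, -0.709]]
wrist_force: [0.5, 0.7, -0.2]
gripper_width: 0.657
gripper_force: 0.0
```

Emit:
servo_tool:
  deltas:
    - {"tx": 0, "ty": 0, "tz": -20, "ax": 0, "ay": 0, "az": 0, "claw": 58}
    - {"tx": 0, "ty": 0, "tz": -50, "ax": 0, "ay": 0, "az": 0, "claw": 58}
    - {"tx": 0, "ty": 0, "tz": -90, "ax": 0, "ay": 0, "az": 0, "claw": 58}
    - {"tx": 0, "ty": 0, "tz": -130, "ax": 0, "ay": 0, "az": 0, "claw": 58}
    - {"tx": 0, "ty": 0, "tz": -160, "ax": 0, "ay": 0, "az": 0, "claw": 70}
    - {"tx": 0, "ty": 0, "tz": -160, "ax": 0, "ay": 0, "az": 0, "claw": 70}

```text
time_s: 36.6
tcp_pos: [0.4358, -0.1104, 0.1728]
ee_rot: [[-0.005, -1.0, 0.012], [-0.712, -0.005, -0.702], [0.702, -0.012, -0.712]]
wrist_force: [-0.1, -0.3, -0.4]
gripper_width: 0.742
gripper_force: 0.0
```

```bash
python3 - <<'E'
from h import *
np.set_printoptions(precision=4,suppress=True)
s=sense(); print(s['tcp_pos'],s['joints'])
im=snap('side','s6'); cv2.imwrite('pics/s6c.png',cv2.resize(im[160:340,210:410],(720,600),interpolation=cv2.INTER_CUBIC))
E
python3 g.py .60 -.283 .25 -87 -45
```

```text
[ 0.4358 -0.1104  0.1728] [ 28.3008  13.4944 -48.4651  45.2236 -61.5305 -62.6176]
t [ 157.2 -165.3   65.4] a [-0.01  -1.565 -0.055] rows 5.7 12.5
```

View pics/s6c.png

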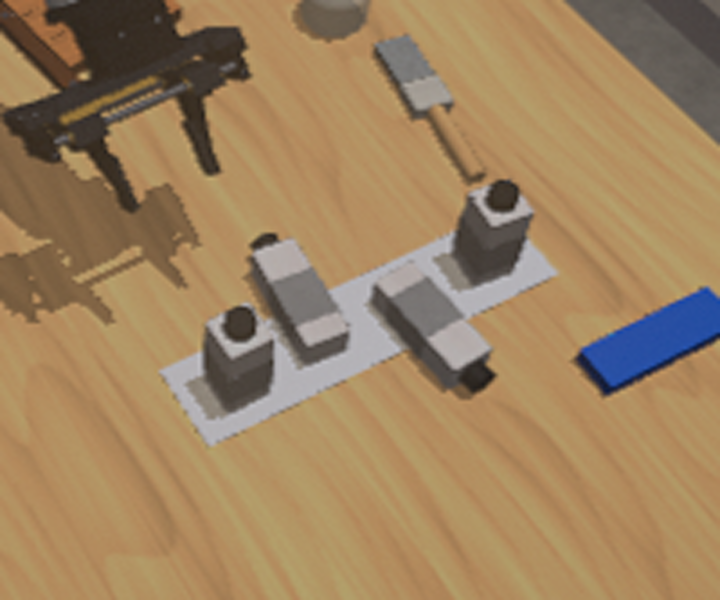

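Tin C stands on the strip at (240,360). B lies at (300,300) with its cap up-left, A at (435,330). B next: the present tilt suits it.

```bash
python3 g.py .5215 -.164 .12 -95.7 45
```

```text
t [  0.5 -85.3  92.3] a [-0.078  0.006  0.066] rows 3.0 0.8
```

Emit:
servo_tool:
  deltas:
    - {"tx": 0, "ty": -40, "tz": 0, "ax": -0.078, "ay": 0.006, "az": 0.066, "claw": 70}
    - {"tx": 0, "ty": -80, "tz": 20, "ax": -0.078, "ay": 0.006, "az": 0.066, "claw": 70}
    - {"tx": 0, "ty": -85, "tz": 60, "ax": -0.078, "ay": 0.006, "az": 0.066, "claw": 70}
    - {"tx": 0, "ty": -85, "tz": 92, "ax": -0.078, "ay": 0.006, "az": 0.066, "claw": 70}
    - {"tx": 0, "ty": -85, "tz": 92, "ax": -0.078, "ay": 0.006, "az": 0.066, "claw": 70}
    - {"tx": 0, "ty": -85, "tz": 92, "ax": -0.078, "ay": 0.006, "az": 0.066, "claw": 70}

```text
time_s: 37.15
tcp_pos: [0.5141, -0.1832, 0.1021]
ee_rot: [[-0.067, -0.994, -0.085], [-0.7, 0.108, -0.706], [0.711, 0.012, -0.703]]
wrist_force: [-0.7, 0.6, 0.9]
gripper_width: 0.799
gripper_force: 0.0
```

```bash
python3 g.py .5215 -.164 .028 -95.7 45
```

```text
t [-66.7  -6.4  56.9] a [ 0.015 -0.006  0.002] rows 2.1 0.1
```

Emit:
servo_tool:
  deltas:
    - {"tx": -28, "ty": -6, "tz": 24, "ax": 0.015, "ay": -0.006, "az": 0, "claw": 70}
    - {"tx": -52, "ty": -6, "tz": 44, "ax": 0.015, "ay": -0.006, "az": 0, "claw": 70}
    - {"tx": -67, "ty": -6, "tz": 57, "ax": 0.015, "ay": -0.006, "az": 0, "claw": 70}
    - {"tx": -67, "ty": -6, "tz": 57, "ax": 0.015, "ay": -0.006, "az": 0, "claw": 70}
    - {"tx": -67, "ty": -6, "tz": 57, "ax": 0.015, "ay": -0.006, "az": 0, "claw": 70}

```text
time_s: 37.57
tcp_pos: [0.5229, -0.1743, 0.0168]
ee_rot: [[-0.068, -0.996, -0.063], [-0.705, 0.093, -0.703], [0.706, -0.004, -0.708]]
wrist_force: [0.3, 0.0, 0.1]
gripper_width: 0.806
gripper_force: 0.0
```

Emit:
servo_tool:
  deltas:
    - {"tx": 0, "ty": 0, "tz": 0, "ax": 0, "ay": 0, "az": 0, "claw": 33}
    - {"tx": 0, "ty": 0, "tz": 0, "ax": 0, "ay": 0, "az": 0, "claw": 33}
    - {"tx": 0, "ty": 0, "tz": 0, "ax": 0, "ay": 0, "az": 0, "claw": 33}
    - {"tx": 0, "ty": 0, "tz": 0, "ax": 0, "ay": 0, "az": 0, "claw": 33}
    - {"tx": 0, "ty": 0, "tz": 0, "ax": 0, "ay": 0, "az": 0, "claw": 33}
    - {"tx": 0, "ty": 0, "tz": 0, "ax": 0, "ay": 0, "az": 0, "claw": 33}
    - {"tx": 0, "ty": 0, "tz": 0, "ax": 0, "ay": 0, "az": 0, "claw": 33}
    - {"tx": 0, "ty": 0, "tz": 0, "ax": 0, "ay": 0, "az": 0, "claw": 33}

```text
time_s: 38.23
tcp_pos: [0.5225, -0.1746, 0.0176]
ee_rot: [[-0.069, -0.996, -0.063], [-0.704, 0.093, -0.704], [0.707, -0.005, -0.707]]
wrist_force: [-4.7, 3.1, 6.5]
gripper_width: 0.481
gripper_force: 29.8
```

```bash
python3 -c "
from h import *
s=sense(); print(s['tcp_pos']-.019*s['ee_rot'][:,2])"; python3 g.py .5215 -.164 .20 -95.7 45
```

```text
[ 0.5236573  -0.16119681  0.03101083]
t [ 121.6    1.2 -117.4] a [-0.008  0.     0.001] rows 4.1 0.1
```

Emit:
servo_tool:
  deltas:
    - {"tx": 28, "ty": 0, "tz": -28, "ax": 0, "ay": 0, "az": 0, "claw": 33}
    - {"tx": 56, "ty": 0, "tz": -55, "ax": 0, "ay": 0, "az": 0, "claw": 33}
    - {"tx": 84, "ty": 0, "tz": -82, "ax": 0, "ay": 0, "az": 0, "claw": 33}
    - {"tx": 110, "ty": 0, "tz": -106, "ax": 0, "ay": 0, "az": 0, "claw": 33}
    - {"tx": 122, "ty": 0, "tz": -117, "ax": 0, "ay": 0, "az": 0, "claw": 33}
    - {"tx": 122, "ty": 0, "tz": -117, "ax": 0, "ay": 0, "az": 0, "claw": 33}

```text
time_s: 38.73
tcp_pos: [0.524, -0.177, 0.1889]
ee_rot: [[-0.075, -0.996, -0.055], [-0.708, 0.092, -0.7], [0.702, -0.014, -0.712]]
wrist_force: [0.6, -0.2, -3.1]
gripper_width: 0.482
gripper_force: 29.7
```

```bash
python3 g.py .517 -.2325 .20 -91 -45
```

```text
t [28.6  3.  31.5] a [-0.016 -1.564 -0.083] rows 1.0 12.5
```

Emit:
servo_tool:
  deltas:
    - {"tx": 28, "ty": 3, "tz": 20, "ax": -0.016, "ay": -1.564, "az": -0.083, "claw": 33}
    - {"tx": 28, "ty": 3, "tz": 20, "ax": -0.016, "ay": -1.564, "az": -0.083, "claw": 33}
    - {"tx": 28, "ty": 3, "tz": 31, "ax": -0.016, "ay": -1.564, "az": -0.083, "claw": 33}
    - {"tx": 28, "ty": 3, "tz": 31, "ax": -0.016, "ay": -1.564, "az": -0.083, "claw": 33}
    - {"tx": 28, "ty": 3, "tz": 31, "ax": -0.016, "ay": -1.564, "az": -0.083, "claw": 33}
    - {"tx": 28, "ty": 3, "tz": 31, "ax": -0.016, "ay": -1.564, "az": -0.083, "claw": 33}
    - {"tx": 28, "ty": 3, "tz": 31, "ax": -0.016, "ay": -1.564, "az": -0.083, "claw": 33}
    - {"tx": 28, "ty": 3, "tz": 31, "ax": -0.016, "ay": -1.564, "az": -0.083, "claw": 33}
    - {"tx": 28, "ty": 3, "tz": 31, "ax": -0.016, "ay": -1.564, "az": -0.083, "claw": 33}
    - {"tx": 28, "ty": 3, "tz": 31, "ax": -0.016, "ay": -1.564, "az": -0.083, "claw": 33}
    - {"tx": 28, "ty": 3, "tz": 31, "ax": -0.016, "ay": -1.564, "az": -0.083, "claw": 33}
    - {"tx": 28, "ty": 3, "tz": 31, "ax": -0.016, "ay": -1.564, "az": -0.083, "claw": 33}

```text
time_s: 39.73
tcp_pos: [0.5149, -0.2202, 0.182]
ee_rot: [[-0.026, -1.0, 0.006], [-0.751, 0.023, 0.66], [-0.66, 0.012, -0.751]]
wrist_force: [-0.8, 1.0, -3.7]
gripper_width: 0.481
gripper_force: 29.9
```

```bash
python3 g.py .517 -.2325 .10 -91 -45; python3 -c "
from h import *; print(sense()['joints'])"
```

```text
t [62.1 -3.5 72.4] a [ 0.005 -0.064 -0.013] rows 2.3 0.5
[-28.23078914  30.73856542  10.44055491 -35.79502713 -91.57126073
  32.76126122]
```

Emit:
servo_tool:
  deltas:
    - {"tx": 0, "ty": -3, "tz": 0, "ax": 0.005, "ay": -0.064, "az": -0.013, "claw": 33}
    - {"tx": 26, "ty": -3, "tz": 30, "ax": 0.005, "ay": -0.064, "az": -0.013, "claw": 33}
    - {"tx": 48, "ty": -3, "tz": 56, "ax": 0.005, "ay": -0.064, "az": -0.013, "claw": 33}
    - {"tx": 62, "ty": -3, "tz": 72, "ax": 0.005, "ay": -0.064, "az": -0.013, "claw": 33}
    - {"tx": 62, "ty": -3, "tz": 72, "ax": 0.005, "ay": -0.064, "az": -0.013, "claw": 33}
    - {"tx": 62, "ty": -3, "tz": 72, "ax": 0.005, "ay": -0.064, "az": -0.013, "claw": 33}

```text
time_s: 40.23
tcp_pos: [0.5157, -0.2187, 0.0857]
ee_rot: [[-0.015, -1.0, 0.008], [-0.71, 0.016, 0.704], [-0.704, 0.005, -0.71]]
wrist_force: [-0.5, -0.0, -1.5]
gripper_width: 0.483
gripper_force: 29.9
```

```bash
python3 g.py .517 -.2325 .085 -91 -45
```

```text
t [10.2 -1.7  9.8] a [ 0.005 -0.004 -0.003] rows 0.3 0.1
```

Emit:
servo_tool:
  deltas:
    - {"tx": 4, "ty": 0, "tz": 4, "ax": 0.005, "ay": 0, "az": 0, "claw": 33}
    - {"tx": 7, "ty": -1, "tz": 7, "ax": 0.005, "ay": 0, "az": 0, "claw": 33}
    - {"tx": 7, "ty": -1, "tz": 7, "ax": 0.005, "ay": 0, "az": 0, "claw": 33}
    - {"tx": 7, "ty": -1, "tz": 7, "ax": 0.005, "ay": 0, "az": 0, "claw": 33}

```text
time_s: 40.57
tcp_pos: [0.5184, -0.2191, 0.0795]
ee_rot: [[-0.009, -1.0, 0.018], [-0.712, 0.018, 0.702], [-0.702, -0.006, -0.712]]
wrist_force: [-0.0, -1.0, -3.9]
gripper_width: 0.478
gripper_force: 29.9
```

Emit:
servo_tool:
  deltas:
    - {"tx": 0.7, "ty": 0, "tz": 0.7, "ax": 0, "ay": 0, "az": 0, "claw": 33}
    - {"tx": 1.4, "ty": 0, "tz": 1.4, "ax": 0, "ay": 0, "az": 0, "claw": 33}
    - {"tx": 1.4, "ty": 0, "tz": 1.4, "ax": 0, "ay": 0, "az": 0, "claw": 33}

```text
time_s: 40.82
tcp_pos: [0.5181, -0.2189, 0.0769]
ee_rot: [[-0.009, -1.0, 0.017], [-0.711, 0.019, 0.703], [-0.703, -0.005, -0.711]]
wrist_force: [0.2, 1.5, -2.8]
gripper_width: 0.483
gripper_force: 29.9
```

Emit:
servo_tool:
  deltas:
    - {"tx": 0.7, "ty": 0, "tz": 0.7, "ax": 0, "ay": 0, "az": 0, "claw": 33}
    - {"tx": 1.4, "ty": 0, "tz": 1.4, "ax": 0, "ay": 0, "az": 0, "claw": 33}
    - {"tx": 1.4, "ty": 0, "tz": 1.4, "ax": 0, "ay": 0, "az": 0, "claw": 33}

```text
time_s: 41.07
tcp_pos: [0.5179, -0.2189, 0.0744]
ee_rot: [[-0.01, -1.0, 0.016], [-0.711, 0.019, 0.703], [-0.703, -0.005, -0.711]]
wrist_force: [0.0, 0.0, -3.6]
gripper_width: 0.483
gripper_force: 29.9
```

Emit:
servo_tool:
  deltas:
    - {"tx": 0.7, "ty": 0, "tz": 0.7, "ax": 0, "ay": 0, "az": 0, "claw": 33}
    - {"tx": 1.4, "ty": 0, "tz": 1.4, "ax": 0, "ay": 0, "az": 0, "claw": 33}
    - {"tx": 1.4, "ty": 0, "tz": 1.4, "ax": 0, "ay": 0, "az": 0, "claw": 33}

```text
time_s: 41.32
tcp_pos: [0.5179, -0.2189, 0.0724]
ee_rot: [[-0.01, -1.0, 0.016], [-0.711, 0.019, 0.703], [-0.703, -0.004, -0.711]]
wrist_force: [0.8, 0.2, -2.9]
gripper_width: 0.482
gripper_force: 29.9
```

Emit:
servo_tool:
  deltas:
    - {"tx": 0.7, "ty": 0, "tz": 0.7, "ax": 0, "ay": 0, "az": 0, "claw": 33}
    - {"tx": 1.4, "ty": 0, "tz": 1.4, "ax": 0, "ay": 0, "az": 0, "claw": 33}
    - {"tx": 1.4, "ty": 0, "tz": 1.4, "ax": 0, "ay": 0, "az": 0, "claw": 33}

```text
time_s: 41.57
tcp_pos: [0.5179, -0.2189, 0.0704]
ee_rot: [[-0.01, -1.0, 0.016], [-0.711, 0.019, 0.703], [-0.703, -0.004, -0.711]]
wrist_force: [0.1, -0.7, -3.6]
gripper_width: 0.481
gripper_force: 29.9
```

Emit:
servo_tool:
  deltas:
    - {"tx": 0.7, "ty": 0, "tz": 0.7, "ax": 0, "ay": 0, "az": 0, "claw": 33}
    - {"tx": 1.4, "ty": 0, "tz": 1.4, "ax": 0, "ay": 0, "az": 0, "claw": 33}
    - {"tx": 1.4, "ty": 0, "tz": 1.4, "ax": 0, "ay": 0, "az": 0, "claw": 33}

```text
time_s: 41.82
tcp_pos: [0.5179, -0.2189, 0.0684]
ee_rot: [[-0.01, -1.0, 0.016], [-0.711, 0.019, 0.703], [-0.703, -0.005, -0.711]]
wrist_force: [0.5, 1.1, -3.3]
gripper_width: 0.478
gripper_force: 29.9
```

Emit:
servo_tool:
  deltas:
    - {"tx": 0.7, "ty": 0, "tz": 0.7, "ax": 0, "ay": 0, "az": 0, "claw": 33}
    - {"tx": 1.4, "ty": 0, "tz": 1.4, "ax": 0, "ay": 0, "az": 0, "claw": 33}
    - {"tx": 1.4, "ty": 0, "tz": 1.4, "ax": 0, "ay": 0, "az": 0, "claw": 33}

```text
time_s: 42.07
tcp_pos: [0.5179, -0.2189, 0.0664]
ee_rot: [[-0.01, -1.0, 0.016], [-0.711, 0.019, 0.703], [-0.703, -0.005, -0.711]]
wrist_force: [0.8, -0.0, -3.1]
gripper_width: 0.479
gripper_force: 29.9
```

Emit:
servo_tool:
  deltas:
    - {"tx": 0.7, "ty": 0, "tz": 0.7, "ax": 0, "ay": 0, "az": 0, "claw": 33}
    - {"tx": 1.4, "ty": 0, "tz": 1.4, "ax": 0, "ay": 0, "az": 0, "claw": 33}
    - {"tx": 1.4, "ty": 0, "tz": 1.4, "ax": 0, "ay": 0, "az": 0, "claw": 33}

```text
time_s: 42.32
tcp_pos: [0.5179, -0.2189, 0.0645]
ee_rot: [[-0.01, -1.0, 0.016], [-0.711, 0.019, 0.703], [-0.703, -0.005, -0.711]]
wrist_force: [0.4, -0.6, -3.7]
gripper_width: 0.48
gripper_force: 29.9
```

Emit:
servo_tool:
  deltas:
    - {"tx": 0.7, "ty": 0, "tz": 0.7, "ax": 0, "ay": 0, "az": 0, "claw": 33}
    - {"tx": 1.4, "ty": 0, "tz": 1.4, "ax": 0, "ay": 0, "az": 0, "claw": 33}
    - {"tx": 1.4, "ty": 0, "tz": 1.4, "ax": 0, "ay": 0, "az": 0, "claw": 33}

```text
time_s: 42.57
tcp_pos: [0.518, -0.219, 0.064]
ee_rot: [[-0.009, -1.0, 0.016], [-0.711, 0.018, 0.703], [-0.704, -0.006, -0.711]]
wrist_force: [-0.6, 0.1, 4.4]
gripper_width: 0.483
gripper_force: 29.9
```

Emit:
servo_tool:
  deltas:
    - {"tx": 0.7, "ty": 0, "tz": 0.7, "ax": 0, "ay": 0, "az": 0, "claw": 33}
    - {"tx": 0.7, "ty": 0, "tz": 0.7, "ax": 0, "ay": 0, "az": 0, "claw": 33}

```text
time_s: 42.73
tcp_pos: [0.518, -0.219, 0.064]
ee_rot: [[-0.008, -1.0, 0.016], [-0.71, 0.017, 0.704], [-0.704, -0.006, -0.71]]
wrist_force: [-1.6, -1.7, 8.4]
gripper_width: 0.479
gripper_force: 29.9
```

Emit:
servo_tool:
  deltas:
    - {"tx": -1, "ty": 0, "tz": -1, "ax": 0, "ay": 0, "az": 0, "claw": 33}
    - {"tx": -1, "ty": 0, "tz": -1, "ax": 0, "ay": 0, "az": 0, "claw": 58}
    - {"tx": -1, "ty": 0, "tz": -1, "ax": 0, "ay": 0, "az": 0, "claw": 58}
    - {"tx": -1, "ty": 0, "tz": -1, "ax": 0, "ay": 0, "az": 0, "claw": 58}
    - {"tx": -1, "ty": 0, "tz": -1, "ax": 0, "ay": 0, "az": 0, "claw": 58}
    - {"tx": -1, "ty": 0, "tz": -1, "ax": 0, "ay": 0, "az": 0, "claw": 58}

```text
time_s: 43.23
tcp_pos: [0.5181, -0.219, 0.0629]
ee_rot: [[-0.01, -1.0, 0.016], [-0.711, 0.019, 0.703], [-0.703, -0.005, -0.711]]
wrist_force: [-0.3, 0.2, -0.6]
gripper_width: 0.655
gripper_force: 0.0
```

Emit:
servo_tool:
  deltas:
    - {"tx": 0, "ty": 0, "tz": -20, "ax": 0, "ay": 0, "az": 0, "claw": 58}
    - {"tx": 0, "ty": 0, "tz": -50, "ax": 0, "ay": 0, "az": 0, "claw": 58}
    - {"tx": 0, "ty": 0, "tz": -90, "ax": 0, "ay": 0, "az": 0, "claw": 58}
    - {"tx": 0, "ty": 0, "tz": -130, "ax": 0, "ay": 0, "az": 0, "claw": 58}
    - {"tx": 0, "ty": 0, "tz": -160, "ax": 0, "ay": 0, "az": 0, "claw": 70}
    - {"tx": 0, "ty": 0, "tz": -160, "ax": 0, "ay": 0, "az": 0, "claw": 70}

```text
time_s: 43.73
tcp_pos: [0.5162, -0.3371, 0.1812]
ee_rot: [[-0.007, -1.0, 0.024], [-0.717, 0.022, 0.696], [-0.697, -0.012, -0.717]]
wrist_force: [-0.3, -0.1, 1.3]
gripper_width: 0.746
gripper_force: 0.0
```

```bash
python3 - <<'E'
from h import *
np.set_printoptions(precision=4,suppress=True)
snap('top','t7'); snap('side','s7')
for cam in ('top','side'):
    c,M=T(cam)
    for l in ('tin1','tin_up'):
        for r in recognise(l,cam):
            if r['confidence']>.3: print(cam,l,round(r['confidence'],2),(M@np.append(r['xyz'],1))[:3])
E
python3 g.py .603 -.281 .16 -87 -45
```

```text
top tin1 0.87 [ 0.5975 -0.2611  0.0424]
top tin1 0.76 [ 0.5085 -0.2124  0.1051]
top tin_up 0.71 [ 0.6738 -0.2139  0.1073]
side tin1 0.76 [ 0.592  -0.2556  0.0408]
side tin1 0.74 [ 0.4272 -0.2379  0.087 ]
side tin1 0.57 [ 0.5113 -0.2359  0.0842]
side tin_up 0.58 [ 0.6722 -0.2409  0.0687]
t [-24.8 -86.   65.8] a [-0.051 -0.003 -0.048] rows 2.7 0.6
```

Emit:
servo_tool:
  deltas:
    - {"tx": -25, "ty": -42, "tz": 20, "ax": -0.045, "ay": 0, "az": -0.042, "claw": 70}
    - {"tx": -25, "ty": -84, "tz": 40, "ax": -0.045, "ay": 0, "az": -0.042, "claw": 70}
    - {"tx": -25, "ty": -86, "tz": 66, "ax": -0.045, "ay": 0, "az": -0.042, "claw": 70}
    - {"tx": -25, "ty": -86, "tz": 66, "ax": -0.045, "ay": 0, "az": -0.042, "claw": 70}
    - {"tx": -25, "ty": -86, "tz": 66, "ax": -0.045, "ay": 0, "az": -0.042, "claw": 70}

```text
time_s: 44.45
tcp_pos: [0.6026, -0.2656, 0.1451]
ee_rot: [[0.031, -0.999, -0.035], [-0.708, -0.047, 0.705], [-0.706, 0.003, -0.709]]
wrist_force: [0.3, -0.3, -0.0]
gripper_width: 0.802
gripper_force: 0.0
```

```bash
python3 g.py .602 -.281 .027 -88 -45
```

```text
t [94.2  0.8 91.9] a [ 0.011 -0.002  0.007] rows 3.2 0.1
```

Emit:
servo_tool:
  deltas:
    - {"tx": 29, "ty": 0, "tz": 28, "ax": 0.011, "ay": 0, "az": 0.007, "claw": 70}
    - {"tx": 57, "ty": 1, "tz": 56, "ax": 0.011, "ay": 0, "az": 0.007, "claw": 70}
    - {"tx": 80, "ty": 1, "tz": 78, "ax": 0.011, "ay": 0, "az": 0.007, "claw": 70}
    - {"tx": 93, "ty": 1, "tz": 91, "ax": 0.011, "ay": 0, "az": 0.007, "claw": 70}
    - {"tx": 93, "ty": 1, "tz": 91, "ax": 0.011, "ay": 0, "az": 0.007, "claw": 70}
    - {"tx": 93, "ty": 1, "tz": 91, "ax": 0.011, "ay": 0, "az": 0.007, "claw": 70}

```text
time_s: 44.95
tcp_pos: [0.6017, -0.2716, 0.0177]
ee_rot: [[0.024, -1.0, -0.018], [-0.711, -0.03, 0.703], [-0.703, -0.004, -0.711]]
wrist_force: [-0.4, -0.7, 0.6]
gripper_width: 0.806
gripper_force: 0.0
```

Emit:
servo_tool:
  deltas:
    - {"tx": 0, "ty": 0, "tz": 0, "ax": 0, "ay": 0, "az": 0, "claw": 33}
    - {"tx": 0, "ty": 0, "tz": 0, "ax": 0, "ay": 0, "az": 0, "claw": 33}
    - {"tx": 0, "ty": 0, "tz": 0, "ax": 0, "ay": 0, "az": 0, "claw": 33}
    - {"tx": 0, "ty": 0, "tz": 0, "ax": 0, "ay": 0, "az": 0, "claw": 33}
    - {"tx": 0, "ty": 0, "tz": 0, "ax": 0, "ay": 0, "az": 0, "claw": 33}
    - {"tx": 0, "ty": 0, "tz": 0, "ax": 0, "ay": 0, "az": 0, "claw": 33}
    - {"tx": 0, "ty": 0, "tz": 0, "ax": 0, "ay": 0, "az": 0, "claw": 33}
    - {"tx": 0, "ty": 0, "tz": 0, "ax": 0, "ay": 0, "az": 0, "claw": 33}

```text
time_s: 45.62
tcp_pos: [0.6024, -0.2713, 0.019]
ee_rot: [[0.026, -1.0, -0.017], [-0.711, -0.031, 0.703], [-0.703, -0.006, -0.711]]
wrist_force: [0.2, -1.1, 5.1]
gripper_width: 0.483
gripper_force: 29.8
```

```bash
python3 -c "
from h import *
s=sense(); print(s['tcp_pos']-.019*s['ee_rot'][:,2])"; python3 g.py .602 -.281 .20 -88 -45
```

```text
[ 0.60271249 -0.28464416  0.03246722]
t [-120.5   -0.3 -116.6] a [-0.008 -0.006  0.001] rows 4.0 0.1
```

Emit:
servo_tool:
  deltas:
    - {"tx": -28, "ty": 0, "tz": -28, "ax": 0, "ay": 0, "az": 0, "claw": 33}
    - {"tx": -56, "ty": 0, "tz": -55, "ax": 0, "ay": 0, "az": 0, "claw": 33}
    - {"tx": -84, "ty": 0, "tz": -82, "ax": 0, "ay": 0, "az": 0, "claw": 33}
    - {"tx": -110, "ty": 0, "tz": -106, "ax": 0, "ay": 0, "az": 0, "claw": 33}
    - {"tx": -121, "ty": 0, "tz": -117, "ax": 0, "ay": 0, "az": 0, "claw": 33}
    - {"tx": -121, "ty": 0, "tz": -117, "ax": 0, "ay": 0, "az": 0, "claw": 33}

```text
time_s: 46.12
tcp_pos: [0.6024, -0.2684, 0.19]
ee_rot: [[0.03, -0.999, -0.012], [-0.714, -0.03, 0.699], [-0.699, -0.012, -0.715]]
wrist_force: [0.4, -1.2, -3.1]
gripper_width: 0.482
gripper_force: 29.8
```

```bash
python3 g.py .603 -.212 .20 -90.6 45
```

```text
t [-28.3  -1.7  32.5] a [-0.014  1.56   0.045] rows 1.0 12.5
```

Emit:
servo_tool:
  deltas:
    - {"tx": -28, "ty": -2, "tz": 20, "ax": -0.014, "ay": 1.56, "az": 0.045, "claw": 33}
    - {"tx": -28, "ty": -2, "tz": 20, "ax": -0.014, "ay": 1.56, "az": 0.045, "claw": 33}
    - {"tx": -28, "ty": -2, "tz": 20, "ax": -0.014, "ay": 1.56, "az": 0.045, "claw": 33}
    - {"tx": -28, "ty": -2, "tz": 32, "ax": -0.014, "ay": 1.56, "az": 0.045, "claw": 33}
    - {"tx": -28, "ty": -2, "tz": 32, "ax": -0.014, "ay": 1.56, "az": 0.045, "claw": 33}
    - {"tx": -28, "ty": -2, "tz": 32, "ax": -0.014, "ay": 1.56, "az": 0.045, "claw": 33}
    - {"tx": -28, "ty": -2, "tz": 32, "ax": -0.014, "ay": 1.56, "az": 0.045, "claw": 33}
    - {"tx": -28, "ty": -2, "tz": 32, "ax": -0.014, "ay": 1.56, "az": 0.045, "claw": 33}
    - {"tx": -28, "ty": -2, "tz": 32, "ax": -0.014, "ay": 1.56, "az": 0.045, "claw": 33}
    - {"tx": -28, "ty": -2, "tz": 32, "ax": -0.014, "ay": 1.56, "az": 0.045, "claw": 33}
    - {"tx": -28, "ty": -2, "tz": 32, "ax": -0.014, "ay": 1.56, "az": 0.045, "claw": 33}
    - {"tx": -28, "ty": -2, "tz": 32, "ax": -0.014, "ay": 1.56, "az": 0.045, "claw": 33}

```text
time_s: 47.12
tcp_pos: [0.6, -0.2236, 0.1794]
ee_rot: [[0.005, -1.0, -0.014], [-0.749, 0.006, -0.662], [0.662, 0.014, -0.749]]
wrist_force: [-0.8, -1.0, -2.8]
gripper_width: 0.477
gripper_force: 29.9
```

Emit:
servo_tool:
  deltas:
    - {"tx": 0, "ty": 0, "tz": 0, "ax": 0, "ay": 0, "az": 0, "claw": 33}
    - {"tx": 0, "ty": 0, "tz": 0, "ax": 0, "ay": 0, "az": 0, "claw": 33}

```text
time_s: 47.28
tcp_pos: [0.5992, -0.2241, 0.1777]
ee_rot: [[0.007, -1.0, -0.019], [-0.753, 0.007, -0.658], [0.658, 0.019, -0.753]]
wrist_force: [0.0, -0.8, -3.4]
gripper_width: 0.481
gripper_force: 29.9
```

```bash
python3 g.py .603 -.212 .10 -90.6 45
```

```text
t [-58.9  -5.4  69.4] a [0.012 0.067 0.015] rows 2.2 0.6
```

Emit:
servo_tool:
  deltas:
    - {"tx": 0, "ty": -5, "tz": 0, "ax": 0.015, "ay": 0.067, "az": 0.015, "claw": 33}
    - {"tx": -25, "ty": -5, "tz": 29, "ax": 0.015, "ay": 0.067, "az": 0.015, "claw": 33}
    - {"tx": -46, "ty": -5, "tz": 54, "ax": 0.015, "ay": 0.067, "az": 0.015, "claw": 33}
    - {"tx": -59, "ty": -5, "tz": 69, "ax": 0.015, "ay": 0.067, "az": 0.015, "claw": 33}
    - {"tx": -59, "ty": -5, "tz": 69, "ax": 0.015, "ay": 0.067, "az": 0.015, "claw": 33}
    - {"tx": -59, "ty": -5, "tz": 69, "ax": 0.015, "ay": 0.067, "az": 0.015, "claw": 33}

```text
time_s: 47.78
tcp_pos: [0.6054, -0.2271, 0.091]
ee_rot: [[-0.015, -1.0, -0.001], [-0.706, 0.011, -0.708], [0.708, -0.01, -0.707]]
wrist_force: [0.8, 0.3, -3.2]
gripper_width: 0.479
gripper_force: 29.9
```

```bash
python3 g.py .603 -.212 .087 -90.6 45
```

```text
t [-13.5   2.7  11.1] a [-0.006 -0.001 -0.008] rows 0.4 0.1
```

Emit:
servo_tool:
  deltas:
    - {"tx": -5, "ty": 2, "tz": 4, "ax": -0.006, "ay": 0, "az": -0.008, "claw": 33}
    - {"tx": -10, "ty": 2, "tz": 8, "ax": -0.006, "ay": 0, "az": -0.008, "claw": 33}
    - {"tx": -13, "ty": 2, "tz": 11, "ax": -0.006, "ay": 0, "az": -0.008, "claw": 33}
    - {"tx": -13, "ty": 2, "tz": 11, "ax": -0.006, "ay": 0, "az": -0.008, "claw": 33}

```text
time_s: 48.12
tcp_pos: [0.6043, -0.2246, 0.075]
ee_rot: [[-0.008, -1.0, -0.003], [-0.706, 0.008, -0.708], [0.708, -0.003, -0.706]]
wrist_force: [0.2, 0.1, -3.7]
gripper_width: 0.482
gripper_force: 29.9
```

Emit:
servo_tool:
  deltas:
    - {"tx": -0.7, "ty": 0, "tz": 0.7, "ax": 0, "ay": 0, "az": 0, "claw": 33}
    - {"tx": -1.4, "ty": 0, "tz": 1.4, "ax": 0, "ay": 0, "az": 0, "claw": 33}
    - {"tx": -1.4, "ty": 0, "tz": 1.4, "ax": 0, "ay": 0, "az": 0, "claw": 33}

```text
time_s: 48.37
tcp_pos: [0.6045, -0.2246, 0.0735]
ee_rot: [[-0.008, -1.0, -0.003], [-0.706, 0.008, -0.708], [0.708, -0.004, -0.706]]
wrist_force: [0.3, -0.6, -3.5]
gripper_width: 0.479
gripper_force: 29.9
```

Emit:
servo_tool:
  deltas:
    - {"tx": -0.7, "ty": 0, "tz": 0.7, "ax": 0, "ay": 0, "az": 0, "claw": 33}
    - {"tx": -1.4, "ty": 0, "tz": 1.4, "ax": 0, "ay": 0, "az": 0, "claw": 33}
    - {"tx": -1.4, "ty": 0, "tz": 1.4, "ax": 0, "ay": 0, "az": 0, "claw": 33}

```text
time_s: 48.62
tcp_pos: [0.6043, -0.2247, 0.0712]
ee_rot: [[-0.008, -1.0, -0.004], [-0.706, 0.008, -0.708], [0.708, -0.003, -0.706]]
wrist_force: [0.3, -0.0, -2.9]
gripper_width: 0.481
gripper_force: 29.9
```

Emit:
servo_tool:
  deltas:
    - {"tx": -0.7, "ty": 0, "tz": 0.7, "ax": 0, "ay": 0, "az": 0, "claw": 33}
    - {"tx": -1.4, "ty": 0, "tz": 1.4, "ax": 0, "ay": 0, "az": 0, "claw": 33}
    - {"tx": -1.4, "ty": 0, "tz": 1.4, "ax": 0, "ay": 0, "az": 0, "claw": 33}

```text
time_s: 48.87
tcp_pos: [0.6043, -0.2247, 0.0691]
ee_rot: [[-0.008, -1.0, -0.004], [-0.706, 0.008, -0.708], [0.708, -0.003, -0.706]]
wrist_force: [0.2, -0.1, -4.7]
gripper_width: 0.484
gripper_force: 29.9
```

Emit:
servo_tool:
  deltas:
    - {"tx": -0.7, "ty": 0, "tz": 0.7, "ax": 0, "ay": 0, "az": 0, "claw": 33}
    - {"tx": -1.4, "ty": 0, "tz": 1.4, "ax": 0, "ay": 0, "az": 0, "claw": 33}
    - {"tx": -1.4, "ty": 0, "tz": 1.4, "ax": 0, "ay": 0, "az": 0, "claw": 33}

```text
time_s: 49.12
tcp_pos: [0.6043, -0.2247, 0.0671]
ee_rot: [[-0.008, -1.0, -0.004], [-0.706, 0.008, -0.708], [0.708, -0.003, -0.706]]
wrist_force: [0.6, -0.1, -3.2]
gripper_width: 0.483
gripper_force: 29.9
```

Emit:
servo_tool:
  deltas:
    - {"tx": -0.7, "ty": 0, "tz": 0.7, "ax": 0, "ay": 0, "az": 0, "claw": 33}
    - {"tx": -1.4, "ty": 0, "tz": 1.4, "ax": 0, "ay": 0, "az": 0, "claw": 33}
    - {"tx": -1.4, "ty": 0, "tz": 1.4, "ax": 0, "ay": 0, "az": 0, "claw": 33}

```text
time_s: 49.37
tcp_pos: [0.6046, -0.2248, 0.0663]
ee_rot: [[-0.008, -1.0, -0.003], [-0.705, 0.008, -0.709], [0.709, -0.004, -0.705]]
wrist_force: [-1.5, 2.0, 0.3]
gripper_width: 0.478
gripper_force: 29.9
```

Emit:
servo_tool:
  deltas:
    - {"tx": -0.7, "ty": 0, "tz": 0.7, "ax": 0, "ay": 0, "az": 0, "claw": 33}
    - {"tx": -1.4, "ty": 0, "tz": 1.4, "ax": 0, "ay": 0, "az": 0, "claw": 33}
    - {"tx": -1.4, "ty": 0, "tz": 1.4, "ax": 0, "ay": 0, "az": 0, "claw": 33}

```text
time_s: 49.62
tcp_pos: [0.6047, -0.225, 0.0663]
ee_rot: [[-0.009, -1.0, -0.002], [-0.703, 0.008, -0.712], [0.712, -0.005, -0.703]]
wrist_force: [-5.2, 5.1, 8.5]
gripper_width: 0.48
gripper_force: 29.9
```

Contact. Release, retreat, and check everything.

Emit:
servo_tool:
  deltas:
    - {"tx": 1.4, "ty": 0, "tz": -1.4, "ax": 0, "ay": 0, "az": 0, "claw": 33}
    - {"tx": 1.4, "ty": 0, "tz": -1.4, "ax": 0, "ay": 0, "az": 0, "claw": 58}
    - {"tx": 1.4, "ty": 0, "tz": -1.4, "ax": 0, "ay": 0, "az": 0, "claw": 58}
    - {"tx": 1.4, "ty": 0, "tz": -1.4, "ax": 0, "ay": 0, "az": 0, "claw": 58}
    - {"tx": 1.4, "ty": 0, "tz": -1.4, "ax": 0, "ay": 0, "az": 0, "claw": 58}
    - {"tx": 1.4, "ty": 0, "tz": -1.4, "ax": 0, "ay": 0, "az": 0, "claw": 58}

```text
time_s: 50.12
tcp_pos: [0.6045, -0.2248, 0.0653]
ee_rot: [[-0.008, -1.0, -0.004], [-0.706, 0.008, -0.708], [0.708, -0.003, -0.706]]
wrist_force: [-0.4, -0.1, -0.7]
gripper_width: 0.656
gripper_force: 0.0
```

Emit:
servo_tool:
  deltas:
    - {"tx": 0, "ty": 0, "tz": -20, "ax": 0, "ay": 0, "az": 0, "claw": 58}
    - {"tx": 0, "ty": 0, "tz": -50, "ax": 0, "ay": 0, "az": 0, "claw": 58}
    - {"tx": 0, "ty": 0, "tz": -90, "ax": 0, "ay": 0, "az": 0, "claw": 58}
    - {"tx": 0, "ty": 0, "tz": -130, "ax": 0, "ay": 0, "az": 0, "claw": 58}
    - {"tx": 20, "ty": 20, "tz": -170, "ax": 0, "ay": 0, "az": 0, "claw": 70}
    - {"tx": 50, "ty": 60, "tz": -190, "ax": 0, "ay": 0, "az": 0, "claw": 70}
    - {"tx": 80, "ty": 100, "tz": -190, "ax": 0, "ay": -0.4, "az": 0, "claw": 70}
    - {"tx": 80, "ty": 140, "tz": -190, "ax": 0, "ay": -0.78, "az": 0, "claw": 70}
    - {"tx": 80, "ty": 160, "tz": -190, "ax": 0, "ay": -0.78, "az": 0, "claw": 70}
    - {"tx": 80, "ty": 160, "tz": -190, "ax": 0, "ay": -0.78, "az": 0, "claw": 70}
    - {"tx": 80, "ty": 160, "tz": -190, "ax": 0, "ay": -0.78, "az": 0, "claw": 70}
    - {"tx": 80, "ty": 160, "tz": -190, "ax": 0, "ay": -0.78, "az": 0, "claw": 70}

```text
time_s: 51.12
tcp_pos: [0.4441, -0.1445, 0.2577]
ee_rot: [[-0.006, -1.0, 0.009], [-1.0, 0.006, -0.031], [0.031, -0.009, -0.999]]
wrist_force: [-0.8, -0.7, -0.2]
gripper_width: 0.802
gripper_force: 0.0
```

```bash
python3 - <<'E'
import seg; from seg import *
seg.VM=60
s=sense(); print(s['tcp_pos'],s['joints'].round(1))
snap('top','t8'); snap('side','s8')
for n in ('t8','s8'): print(n,slats(*load(n)))
a=load('top' and 't8')[0]; b=load('s8')[0]
v=np.hstack([cv2.resize(a[100:270,150:380],(400,296)),cv2.resize(b[110:310,150:400],(400,320))[:296]])
cv2.imwrite('pics/chk.png',cv2.resize(v,(800,296)))
E
python3 g.py .43 .12 .30 7.2 0
```

```text
[ 0.44413775 -0.14445088  0.25774959] [  3.2   4.3 -18.7   2.  -66.6  -4.3]
t8 [(0.5358, 0.2415, 153.1, 147.9, -85.1)]
s8 [(0.5421, 0.2405, 189.6, 158.7, -82.6)]
t [-266.    19.   -32.7] a [ 0.023 -0.032 -1.711] rows 6.4 13.7
```

View pics/chk.png

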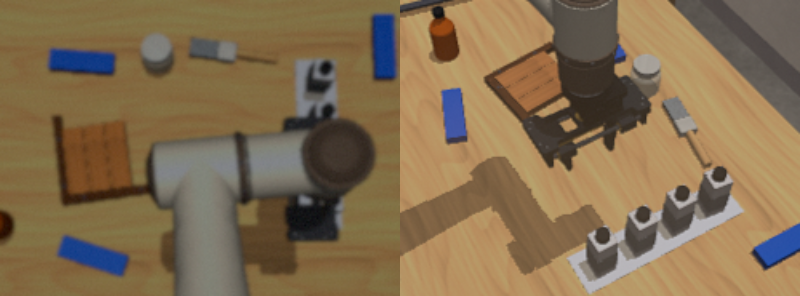

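All four tins stand on the strip (right half, from (602,250) to (716,190)). The slats need a close re-check in case one was knocked, so I'll go back to the w7 viewpoint.

```bash
python3 d.py .4598 .2323 .1893 7.2
```

```text
t [-381.8   -8.4   55.4] a [ 0.023 -0.032 -1.711] rows 9.3 13.7
```

Emit:
servo_tool:
  deltas:
    - {"tx": -382, "ty": -8, "tz": 0, "ax": 0.023, "ay": -0.032, "az": -1.711, "claw": 70}
    - {"tx": -382, "ty": -8, "tz": 0, "ax": 0.023, "ay": -0.032, "az": -1.711, "claw": 70}
    - {"tx": -382, "ty": -8, "tz": 0, "ax": 0.023, "ay": -0.032, "az": -1.711, "claw": 70}
    - {"tx": -382, "ty": -8, "tz": 0, "ax": 0.023, "ay": -0.032, "az": -1.711, "claw": 70}
    - {"tx": -382, "ty": -8, "tz": 0, "ax": 0.023, "ay": -0.032, "az": -1.711, "claw": 70}
    - {"tx": -382, "ty": -8, "tz": 0, "ax": 0.023, "ay": -0.032, "az": -1.711, "claw": 70}
    - {"tx": -382, "ty": -8, "tz": 0, "ax": 0.023, "ay": -0.032, "az": -1.711, "claw": 70}
    - {"tx": -382, "ty": -8, "tz": 0, "ax": 0.023, "ay": -0.032, "az": -1.711, "claw": 70}
    - {"tx": -382, "ty": -8, "tz": 0, "ax": 0.023, "ay": -0.032, "az": -1.711, "claw": 70}
    - {"tx": -382, "ty": -8, "tz": 0, "ax": 0.023, "ay": -0.032, "az": -1.711, "claw": 70}
    - {"tx": -382, "ty": -8, "tz": 20, "ax": 0.023, "ay": -0.032, "az": -1.711, "claw": 70}
    - {"tx": -382, "ty": -8, "tz": 40, "ax": 0.023, "ay": -0.032, "az": -1.711, "claw": 70}

```text
time_s: 52.22
tcp_pos: [0.4554, 0.2366, 0.201]
ee_rot: [[0.998, -0.07, 0.001], [-0.07, -0.998, -0.008], [0.002, 0.007, -1.0]]
wrist_force: [-0.6, -0.9, 0.3]
gripper_width: 0.804
gripper_force: 0.0
```

Emit:
servo_tool:
  deltas:
    - {"tx": 0, "ty": 0, "tz": 0, "ax": 0, "ay": 0, "az": 0, "claw": 70}
    - {"tx": 0, "ty": 0, "tz": 0, "ax": 0, "ay": 0, "az": 0, "claw": 70}

```text
time_s: 52.38
tcp_pos: [0.4548, 0.2344, 0.2004]
ee_rot: [[0.997, -0.081, -0.003], [-0.081, -0.997, -0.01], [-0.002, 0.011, -1.0]]
wrist_force: [-0.1, 0.2, -0.9]
gripper_width: 0.804
gripper_force: 0.0
```

Run:
```python
import seg; from seg import *
im=snap('wrist','w9'); im0,M0,c0=load('w7'); im,M,c=load('w9')
a=rect(im0,M0,c0,.022,.44,.62,.12,.34,.5); b=rect(im,M,c,.022,.44,.62,.12,.34,.5)
cv2.imwrite('pics/cmp.png',cv2.resize(np.hstack([a,b]),(800,328)))
```

```text
(no output)
```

View pics/cmp.png

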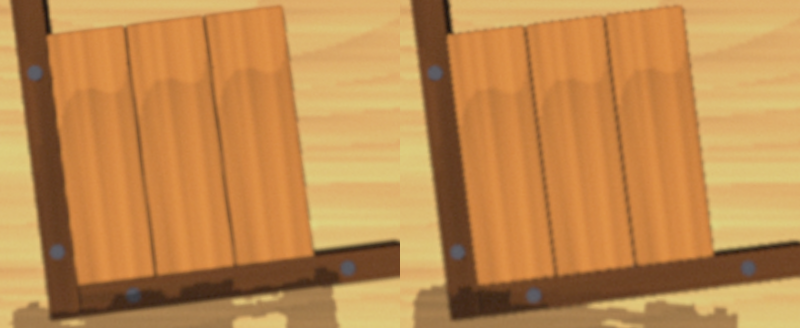

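The slats are unchanged and flush: joints at (140,150) and (220,150) look the same before and after. The tins stand, and the gripper is open and clear. Handing in.

```bash
python3 -c "
from station import *
print(sense()['joint_velocities'].round(2)); print(finish_job())"
```

```text
[-0.46 -1.05  1.81 -0.17  0.02  0.98]
the job is handed in; nothing more can be done
None
```

I handed the job in: the last pictures show all three slats butted flush in the corner and the three tipped tins upright on the paper strip beside the standing one, with the gripper open and clear. The hand-in gave no verdict.

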